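Clear the jewellery mat: load the spool carousel, put pliers and tin in their places

TASK

Clear the beige mat for the next student: stand every wire spool on a painted pad of the carousel, one to a pad and well inside it, loading through the gap in the clear cover and turning the orange knob to bring up empty pads, and leave the carousel clicked home with an empty pad in the gap. Lay the red pliers flat inside the white strip along the mat's far edge, lengthwise with it and centred, and put the bead tin centred and square in the blue corner square. Leave the bead jar, the varnish bottle and the pin dish where they are.

Things in the scene. Friction and masses are not known exactly. Their poses are not given: they have to be found in the camera images.
- spool_copper: Wire spool lying flat, pale grey flanges, copper wire, a ring of the wire colour and a paper disc on top: a solid cylinder 60 mm in diameter and 28 mm tall, about 120 g. Origin: centre of its underside, z up along its axis. Starts on the mat. Absent (None) in some starts.
- spool_brass: Wire spool lying flat, pale grey flanges, brass-yellow wire, a ring of the wire colour and a paper disc on top: a solid cylinder 60 mm in diameter and 28 mm tall, about 120 g. Origin: centre of its underside, z up along its axis. Starts on the mat. Absent (None) in some starts.
- spool_green: Wire spool lying flat, pale grey flanges, green wire, a ring of the wire colour and a paper disc on top: a solid cylinder 60 mm in diameter and 28 mm tall, about 120 g. Origin: centre of its underside, z up along its axis. Starts on the mat. Absent (None) in some starts.
- spool_violet: Wire spool lying flat, pale grey flanges, violet wire, a ring of the wire colour and a paper disc on top: a solid cylinder 60 mm in diameter and 28 mm tall, about 120 g. Origin: centre of its underside, z up along its axis. Starts on the mat. Absent (None) in some starts.
- pliers: Closed jewellery pliers lying flat, red handles: 130 mm long along x (jaws to +x), 47 mm wide over the handles, 14 mm thick, about 110 g. Origin: underside, middle of length and width; z up. Grip the steel joint block: 20 mm wide (y), 30 mm long, 14 mm thick, centred 15 mm from the origin to +x. Starts on the mat.
- tin: Closed square bead tin, silver sides and blue lid with three dots: 60 x 60 mm, 34 mm tall, about 150 g. Origin: centre of its underside, axes along its sides, z up. Starts on the mat.
- mat: Fixed beige leather mat, 340 mm (its x) by 460 mm (its y), 2 mm thick, its underside on the table; origin: centre of its underside. +x is the edge away from the robot, +y the left edge.
- pliers_spot (a point): Centre of the white strip outlined in red near the mat's far edge, on the mat's top surface (2 mm above the table): 66 mm along its x, 160 mm along its y; axes as the mat's.
- tin_spot (a point): Centre of the pale blue square outlined in dark blue in the mat's near right corner, on the mat's top surface: 84 x 84 mm; axes as the mat's.
- carousel: Spool carousel's fixed foot and clear cover, at left. Origin: platter axis at table height; -x (orange pointer on the table) is the loading side. Cover: 4 mm sheet, 68 to 72 mm above the table, x -100 to 160, y -160 to 160 mm, on corner posts, with a gap open to -x: y -76 to 76 mm, in to x = 25 mm. Only the pad in the gap can be loaded.
- window (a point): Loading position: the point where a pad's centre stands in the gap when the platter is clicked home; 115 mm from the axis towards the carousel's -x, at the platter's top surface (30 mm above the table).
- platter (a joint): Angle of the carousel platter (rad), counter-clockwise from above positive; no stops. Clicks home at every multiple of 1.0472 (a pad at the window); starts at 0 with pad0 there. Detent torque up to 0.15 N m: let go within 20 degrees of a click it swings home. Damping 0.15 N m s/rad. Flat grippy disc, radius 153 mm, top 30 mm above the table; spools just stand on it.
- pad0 (a point): Centre of round pad 0 painted on the platter's top surface (30 mm above the table): cream with a green rim, 76 mm across, flush, 115 mm from the axis, empty at the start. Turns with the platter. The pads follow one another every 60 degrees, counter-clockwise from pad0 to pad5.
- pad1 (a point): Centre of round pad 1 painted on the platter's top surface (30 mm above the table): cream with a green rim, 76 mm across, flush, 115 mm from the axis, empty at the start. Turns with the platter. The pads follow one another every 60 degrees, counter-clockwise from pad0 to pad5.
- pad2 (a point): Centre of round pad 2 painted on the platter's top surface (30 mm above the table): cream with a green rim, 76 mm across, flush, 115 mm from the axis, empty at the start. Turns with the platter. The pads follow one another every 60 degrees, counter-clockwise from pad0 to pad5.
- pad3 (a point): Centre of round pad 3 painted on the platter's top surface (30 mm above the table): cream with a green rim, 76 mm across, flush, 115 mm from the axis, empty at the start. Turns with the platter. The pads follow one another every 60 degrees, counter-clockwise from pad0 to pad5.
- pad4 (a point): Centre of round pad 4 painted on the platter's top surface (30 mm above the table): cream with a green rim, 76 mm across, flush, 115 mm from the axis, empty at the start. Turns with the platter. The pads follow one another every 60 degrees, counter-clockwise from pad0 to pad5.
- pad5 (a point): Centre of round pad 5 painted on the platter's top surface (30 mm above the table): cream with a green rim, 76 mm across, flush, 115 mm from the axis, empty at the start. Turns with the platter. The pads follow one another every 60 degrees, counter-clockwise from pad0 to pad5.
- knob (a point): Middle of the orange hexagonal knob on the platter's axis, 105 mm above the table: 40 mm across flats, from 85 to 115 mm above the table, on a 28 mm shaft. Frame turns with the platter: one pair of flats faces this point's +y and -y, the others every 60 degrees. Grip two opposite flats from above and turn.
- bead_jar: Amber glass bead jar with brass cap, 60 mm diameter, 75 mm tall, beyond the mat. Bystander: leave it where it is. Origin: centre of its underside, z up.
- varnish: White plastic varnish bottle, 44 mm diameter, 100 mm tall, right of the mat. Bystander: leave it where it is. Origin: centre of its underside, z up.
- pin_dish: Low white ceramic pin dish, 80 mm across, 25 mm tall, between the mat and the carousel. Bystander: leave it where it is. Origin: centre of its underside, z up.

How it is judged:
By the outcome, as a careful person would: the job done as asked, in the order asked, and still so for the second after the job is handed in, with the robot touching nothing.
Of spool_copper, spool_brass, spool_green, spool_violet only 3 to 4 are there at a start; the rules pass over those that are not, and their reading is None.
At some moment in a run one of pliers, tin may be knocked a few centimetres aside while the robot is not near it.
Once in a run the grip may slacken for a moment while it holds something.
It also fails if it takes over 210 s, if anything falls off the work surface, if the arm or the gripper's body presses on something with over 40 N, if the wrist force passes 120 N, or if a joint passes its speed limit or range.

ROBOT

A 6-joint arm with a two-finger parallel gripper is mounted at the origin on the work surface. World frame = base frame: x ahead of the robot, y to its left, z up, the work surface at z = 0. Lengths are in m, angles in rad, forces in N, time in s.
With the tool pointing down it reaches from about 0.375 to 0.975 m from the base axis. Payload 3.8 kg.
Tool frame: the origin (TCP) lies between the finger pads; the fingertips stand 8 mm ahead of it and the grasp point (between the pads) lies 11 mm behind it (tcp_to_tips is the distance from the TCP to the fingertips, in m); z points along the fingers, y is the line along which they close (so a half turn about z gives the same grasp; the last joint's range is limited). The gripper opens to 85 mm and grips with 20 to 120 N. Pads are 22 mm wide; open, the fingers measure 114 mm over their backs; the gripper's body (76 mm by 85 mm) begins 54 mm behind the grasp point. The pads swing forward as they close: fully open they stand 13 mm farther back than shut.
Start: joints at [-1.219, 0.264, 1.604, -0, 1.274, -0.037], TCP at [0.256, -0.625, 0.239] pointing down, gripper open.
Joint ranges: [-2.63, 2.63], [-0.94, 2.18], [0.31, 2.57], [-1.31, 4.45], [0, 2.66], [-2.55, 2.55]. Speed limits (rad/s): [2.57, 2.57, 3.14, 3.14, 3.14, 3.14].

INTERFACE

Orientations are given as a rotation vector (axis times angle).
In Python, from workcell import * gives the robot as it stands.
- The arm moves only by the tool move_arm, never from a script. Its argument "series" is one flat list of numbers, 7 for each row, row after row: the finger opening in cm, from 0 to 8.54, then the shift along the tool's x, y, z in cm, then the turn, a rotation vector about the tool's x, y, z in degrees. A call has 1 to 5 rows; each row shifts and turns the commanded pose from where the row before left it, along the tool's axes as they then stand; what a row does not reach is not made up. A row lasts 1/8 s, in which the tool goes at most 62.5 mm and 10.7 degrees, less where a joint would pass 70% of its speed; a pose out of reach is approached as far as the arm can. A call is refused whole if a number of a shift passes 6.25 or a number of a turn 10.7, either way. A call with a gripper value outside its range is refused whole. The fingers move at their own pace and stop on an object; "grip_force" is the grip in N (left out, the last holds). Time passes only in rows, so rows that do not move let the fingers close. It gives the time, the measured TCP pose, the force, the opening and the grip force at its end, in the units of the state.
- read_state(): the state, without advancing time (a new reading comes with each control period).
- read_camera(name): name is "scene" or "top"; returns the picture (400x640x3 uint8, red, green, blue); there is no depth.
- calibration(name): a dict with "camera_matrix" (3x3 intrinsics, pixels), "k1" (the pictures are not rectified: a ray, as slopes to the right and down, at radius r is drawn at 1 + k1 r^2 times it, then the intrinsics apply), "rvec" (rotation vector, rad) and "tvec" (3), from world to camera coordinates, as OpenCV has them. Camera axes: x right, y down, z forward; pixel columns grow to the right and rows downward; lengths in m; the calibration is good to about 2 mm. A picture is of the moment at which its call begins. calibration takes no time and is no camera call.
- finish_job(): hands the job in; it is judged then, once.
The state is a dict: "time": time; "q": joint angles; "joint_vel": joint speeds; "joint_torque": joint torques, N m; "tool_pos": TCP position; "tcp_rot": TCP orientation; "wrist_force": force on the tool from outside, world axes, zero at the start; "torque": the same for the moment, N m; "width": opening from 0.0 (shut) to 1.0 (fully open); "grip_force": force on a finger pad.
Only numpy, scipy, OpenCV 4.12 (cv2) and the standard library are available. Lean on these libraries where they do the work, as an engineer would, in place of code of your own. Each camera call takes 0.05 s, during which the arm holds its last target. There are 200 camera calls.

## Working session

There is one attempt and no reset: what is moved stays moved. The work goes in short steps, Python scripts to look and compute and a tool call to move; the robot and the scene stay as the last step left them, time stands still between calls to the robot, and variables do not carry over. Pictures are saved under pics/ and viewed, at most 14 in all, crops included, and the job is handed in when it is done.

Besides the shell and the picture viewer there is one more tool, called after "Request:" by a JSON object that holds its "fn" and its "kwargs". move_arm: Moves the arm, as the interface text tells. Its arguments: {"type":"object","properties":{"series":{"type":"array"},"grip_force":{"type":"number"}},"required":["series"]}

```bash
ls; mkdir -p pics
python3 - <<'E'
from workcell import *
import cv2
for n in("scene","top"):
    cv2.imwrite(f"pics/{n}0.png",read_camera(n)[:,:,::-1]); print(n,calibration(n))
print(read_state())
E
```

```text
pics
scene {'camera_matrix': array([[495.70691839,   0.        , 316.09187404],
       [  0.        , 495.70691839, 205.15411586],
       [  0.        ,   0.        ,   1.        ]]), 'k1': 0.0011528908728693722, 'rvec': array([ 1.25759979,  2.23248362, -0.98051267]), 'tvec': array([ 0.31117724, -0.26298083,  1.82963195])}
top {'camera_matrix': array([[439.3752191 ,   0.        , 326.14356392],
       [  0.        , 439.3752191 , 204.90111794],
       [  0.        ,   0.        ,   1.        ]]), 'k1': -0.08069570613053619, 'rvec': array([ 2.15459367, -2.19616353,  0.0945701 ]), 'tvec': array([0.02389674, 0.58612324, 1.38394181])}
{'time': 0.1, 'q': array([-1.21892748e+00,  2.64682911e-01,  1.60528543e+00, -3.12773686e-05,
        1.27371051e+00, -3.68859142e-02]), 'joint_vel': array([ 1.43730665e-04, -1.99614780e-03, -3.52965180e-03, -1.24883336e-03,
        9.59007135e-05, -4.10455048e-04]), 'joint_torque': array([-1.34753805e-03, -5.16707897e+01, -3.68589342e+01, -1.50870915e-04,
        6.29837858e-03, -9.67220075e-06]), 'tool_pos': array([ 0.2556158 , -0.62400327,  0.23805717]), 'tcp_rot': array([-3.08041076e+00, -6.06433530e-01,  5.59981269e-04]), 'wrist_force': array([-0.81223304, -0.1206733 , -0.30303291]), 'torque': array([0.07422277, 0.02110515, 0.03021829]), 'grip_force': 0.0, 'width': 1.0006679248698465}
```

View pics/top0.png

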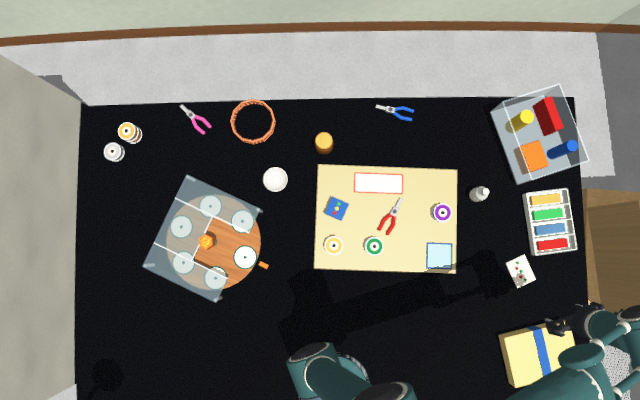

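View pics/scene0.png

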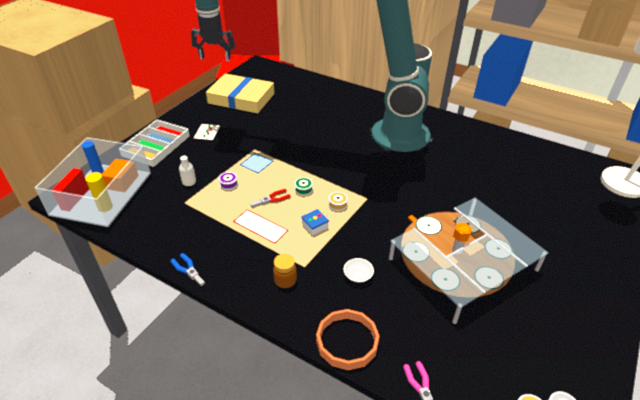

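Top view: brass spool ~(334,245), green ~(375,245), violet ~(442,212), pliers ~(389,215), tin ~(336,208), strip ~(379,183), blue square ~(439,255), knob ~(206,242), window pad ~(245,257). Copper is absent. Next I measure by colour.

```bash
cat > h.py <<'E'
from workcell import *
import numpy as np, cv2
from scipy.spatial.transform import Rotation as R
def cal(n):
    c=calibration(n); k=c["k1"]; return c["camera_matrix"],np.array([k,0,0,0,0.]),c["rvec"],c["tvec"]
def world(n,uv,z):
    K,d,rv,t=cal(n); M=cv2.Rodrigues(rv)[0]
    u=cv2.undistortPoints(np.array(uv,float).reshape(-1,1,2),K,d).reshape(-1,2)
    r=np.c_[u,np.ones(len(u))]@M; o=-M.T@t
    return o+r*((z-o[2])/r[:,2])[:,None]
def pix(n,P):
    K,d,rv,t=cal(n); return cv2.projectPoints(np.array(P,float).reshape(-1,1,3),rv,t,K,d)[0].reshape(-1,2)
def blobs(img,lo,hi,roi,amin=15):
    hsv=cv2.cvtColor(img,cv2.COLOR_RGB2HSV); m=cv2.inRange(hsv,np.array(lo),np.array(hi))
    x0,y0,x1,y1=roi; k=np.zeros_like(m); k[y0:y1,x0:x1]=m[y0:y1,x0:x1]
    n,l,s,c=cv2.connectedComponentsWithStats(k)
    return [(s[i][4],c[i].round(2),np.argwhere(l==i)[:,::-1]) for i in np.argsort(-s[:,4]) if i and s[i][4]>=amin]
E
python3 - <<'E'
from h import *
im=cv2.imread("pics/top0.png"); 
a=im[150:285,300:470]; cv2.imwrite("pics/c1.png",cv2.resize(a,None,fx=4.4,fy=4.4,interpolation=cv2.INTER_CUBIC))
a=im[170:310,135:275]; cv2.imwrite("pics/c2.png",cv2.resize(a,None,fx=4.2,fy=4.2,interpolation=cv2.INTER_CUBIC))
E
```

```text
(no output)
```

View pics/c1.png

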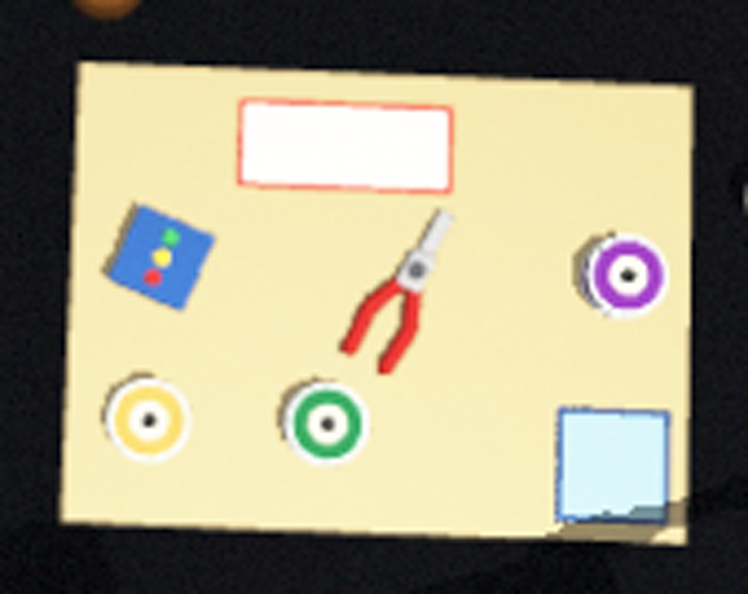

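View pics/c2.png

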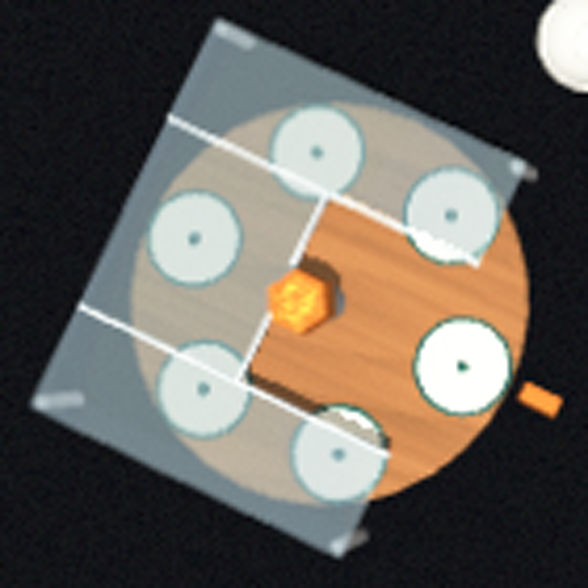

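```bash
cat > meas.py <<'E'
from h import *
def crop(p,s,o): return (np.array(p,float)+.5)/s-.5+np.array(o)
np.set_printoptions(precision=4,suppress=True)
if __name__=="__main__":
    a=lambda p:crop(p,4.4,(300,150)); b=lambda p:crop(p,4.2,(135,170))
    def quad(name,p,z):
        w=world("top",a(p),z)[:,:2]; d=(w[1]-w[0]+w[2]-w[3])/2; e=(w[0]-w[3]+w[1]-w[2])/2
        print(name,w.mean(0),"len",np.hypot(*d),np.hypot(*e),"yaw of up-axis",np.degrees(np.arctan2(e[1],e[0])),"yaw of -right",np.degrees(np.arctan2(-d[1],-d[0]))-90)
    quad("mat",[(79,63),(693,87),(687,544),(61,522)],.002)
    quad("strip",[(239,100),(452,107),(450,192),(238,185)],.002)
    quad("blue",[(559,408),(670,412),(667,523),(556,520)],.002)
    quad("tin",[(141,204),(215,238),(183,310),(105,273)],.036)
    pads=world("top",b([(463,366),(451,215),(316,152),(194,238),(203,389),(339,455)]),.03)[:,:2]
    c=pads.mean(0); v=pads-c; ang=np.degrees(np.arctan2(v[:,1],v[:,0])); print("carousel",c,np.hypot(*v.T),"pad0 dir",ang)
    print("knob",world("top",b([(299,302)]),.115)); print("pointer",world("top",b([(541,399)]),.0))
    print("cover",world("top",b([(219,20),(528,163),(345,552),(35,402)]),.072)[:,:2])
    for n in("top","scene"):
        im=cv2.imread(f"pics/{n}0.png")[:,:,::-1].copy()
        roi=(315,165,457,273) if n=="top" else (190,150,370,260)
        for nm,lo,hi in(("violet",(130,100,60),(155,255,255)),("green",(60,100,40),(85,255,255)),("yellow",(18,120,120),(30,255,255)),("red",(0,150,80),(6,255,255)),("blue",(100,120,60),(120,255,255))):
            for s,cc,P in blobs(im,lo,hi,roi)[:3]:
                hull=cv2.minEnclosingCircle(P.astype(np.float32))
                z=.016 if nm=="red" else .036 if nm=="blue" else .03
                print(n,nm,s,cc,np.round(hull,1) if 0 else (np.round(hull[0],1),round(hull[1],1)),world(n,[cc],z)[0],world(n,[hull[0]],z)[0])
    print("pliers tip,joint,handL,handR",world("top",a([(446,213),(416,270),(346,351),(384,371)]),.012)[:,:2])
    print("jar,varn,dish",world("top",[(324,142),(479,194)],.09)[:,:2],world("top",[(275,180)],.025))
E
python3 meas.py
```

```text
mat [ 0.5412 -0.1827] len 0.462073715403163 0.3410085203082156 yaw of up-axis -3.2345549523045114 yaw of -right -3.2621045254252152
strip [ 0.6582 -0.1588] len 0.15887560327202446 0.06400131758527054 yaw of up-axis -2.7457550355925657 yaw of -right -2.952200251991414
blue [ 0.4167 -0.3507] len 0.08283686968712134 0.08209252844505667 yaw of up-axis -3.6733379402842905 yaw of -right -3.145113119831521
tin [ 0.5756 -0.0192] len 0.06069719405163924 0.056834923293556494 yaw of up-axis -26.860224923616308 yaw of -right -26.227275552953465
carousel [0.4755 0.3782] [0.1153 0.1152 0.1152 0.1151 0.1155 0.116 ] pad0 dir [-115.6728  -55.8101    4.4168   63.9422  123.99   -175.5892]
knob [[0.4751 0.3763 0.115 ]]
pointer [[0.3984 0.2196 0.    ]]
cover [[0.6874 0.4502]
 [0.5753 0.2174]
 [0.2922 0.3544]
 [0.4042 0.5875]]
top violet 113 [442.12 212.21] (array([442.2, 212.2]), 7.5) [ 0.5554 -0.3592  0.03  ] [ 0.5554 -0.3595  0.03  ]
top green 107 [373.95 246.07] (array([374., 246.]), 7.6) [ 0.4519 -0.1367  0.03  ] [ 0.4521 -0.1369  0.03  ]
top yellow 83 [333.31 245.14] (array([333.3, 245.1]), 7.3) [ 0
[... 860 characters left out ...]
83.5, 258.5]), 9.5) [ 0.7452 -0.0156  0.03  ] [ 0.7502 -0.0126  0.03  ]
scene yellow 64 [337.95 197.88] (array([337.9, 197.5]), 7.3) [ 0.4588 -0.0074  0.03  ] [ 0.4574 -0.0085  0.03  ]
scene yellow 39 [337.38 206.41] (array([337.5, 204.5]), 7.5) [0.4934 0.01   0.03  ] [0.4858 0.0062 0.03  ]
scene red 123 [278.12 195.76] (array([279. , 196.4]), 10.1) [ 0.5333 -0.1798  0.016 ] [ 0.5344 -0.1756  0.016 ]
scene blue 225 [314.24 219.18] (array([314.5, 218.5]), 12.7) [ 0.582  -0.0177  0.036 ] [ 0.5792 -0.0185  0.036 ]
pliers tip,joint,handL,handR [[ 0.6055 -0.231 ]
 [ 0.5637 -0.2074]
 [ 0.5051 -0.154 ]
 [ 0.4899 -0.1815]]
jar,varn,dish [[ 0.7771  0.0156]
 [ 0.6056 -0.4614]] [[0.6705 0.1764 0.025 ]]
```

Both cameras agree: the mat measures 462×341 mm, pad radius is 115 mm, and the carousel axis is (0.475, 0.378) at yaw 64.2°, so the window is (0.425, 0.2745). Violet goes first.

Request:
{"fn": "move_arm", "kwargs": {"series": [8.54, 0, 0, 0, 0, 0, 7.4, 8.54, 0, 0, 0, 0, 0, 7.4, 8.54, 0, 0, 0, 0, 0, 7.4, 8.54, 3.75, -3.3, 1.5, 0, 0, 0, 8.54, 3.75, -3.3, 1.5, 0, 0, 0], "grip_force": 60}}

```text
time: 0.72
tool_pos: [0.331, -0.558, 0.2085]
tcp_rot: [-3.141, 0.001, -0.0]
wrist_force: [0.4, -0.5, 0.2]
width: 0.999
grip_force: 0.0
```

Request:
{"fn": "move_arm", "kwargs": {"series": [8.54, 3.75, -3.3, 1.5, 0, 0, 0, 8.54, 3.75, -3.3, 1.5, 0, 0, 0, 8.54, 3.75, -3.3, 1.5, 0, 0, 0, 8.54, 3.75, -3.3, 1.5, 0, 0, 0, 8.54, 3.75, -3.3, 1.5, 0, 0, 0]}}

```text
time: 1.35
tool_pos: [0.5188, -0.3919, 0.1333]
tcp_rot: [-3.141, -0.002, 0.001]
wrist_force: [0.1, -0.3, -0.3]
width: 0.997
grip_force: 0.0
```

Request:
{"fn": "move_arm", "kwargs": {"series": [8.54, 3.7, -3.2, 1.3, 0, 0, 0, 8.54, 0, 0, 0, 0, 0, 0, 8.54, 0, 0, 0, 0, 0, 0]}}

```text
time: 1.72
tool_pos: [0.5547, -0.361, 0.1207]
tcp_rot: [-3.141, -0.003, 0.002]
wrist_force: [0.5, 0.5, 0.1]
width: 1.001
grip_force: 0.0
```

Request:
{"fn": "move_arm", "kwargs": {"series": [8.54, 0, 0, 4, 0, 0, 0, 8.54, 0, 0, 4, 0, 0, 0, 8.54, 0, 0, 2, 0, 0, 0, 8.54, 0, 0, 0.9, 0, 0, 0, 8.54, 0, 0, 0, 0, 0, 0]}}

```text
time: 2.35
tool_pos: [0.555, -0.3619, 0.0127]
tcp_rot: [3.141, 0.001, 0.0]
wrist_force: [-0.0, -0.9, 0.6]
width: 0.999
grip_force: 0.0
```

Request:
{"fn": "move_arm", "kwargs": {"series": [5.5, 0, 0, 0, 0, 0, 0, 5.5, 0, 0, 0, 0, 0, 0, 5.5, 0, 0, 0, 0, 0, 0, 5.5, 0, 0, 0, 0, 0, 0, 5.5, 0, 0, 0, 0, 0, 0]}}

```text
time: 2.98
tool_pos: [0.5567, -0.3623, 0.0146]
tcp_rot: [3.139, 0.002, 0.005]
wrist_force: [-0.2, 0.4, 6.1]
width: 0.681
grip_force: 65.2
```

Request:
{"fn": "move_arm", "kwargs": {"series": [5.5, 0, 0, -1, 0, 0, 0, 5.5, 0, 0, -3, 0, 0, 0, 5.5, 0, 0, -4, 0, 0, 0, 5.5, 0, 0, -2, 0, 0, 0, 5.5, 0, 0, 0, 0, 0, 0]}}

```text
time: 3.6
tool_pos: [0.5562, -0.362, 0.1145]
tcp_rot: [3.139, 0.002, 0.005]
wrist_force: [-0.8, -0.3, -0.1]
width: 0.681
grip_force: 64.3
```

Run:
```python
from h import *
im=read_camera("scene")[:,:,::-1]; cv2.imwrite("pics/s1.png",cv2.resize(im[80:260,160:400],None,fx=3,fy=3))
print(read_state()["tcp_rot"],read_state()["wrist_force"])
```

```text
[3.14115015e+00 2.16621888e-03 1.02331608e-03] [-0.31710517  0.58342947 -1.54756587]
```

View pics/s1.png

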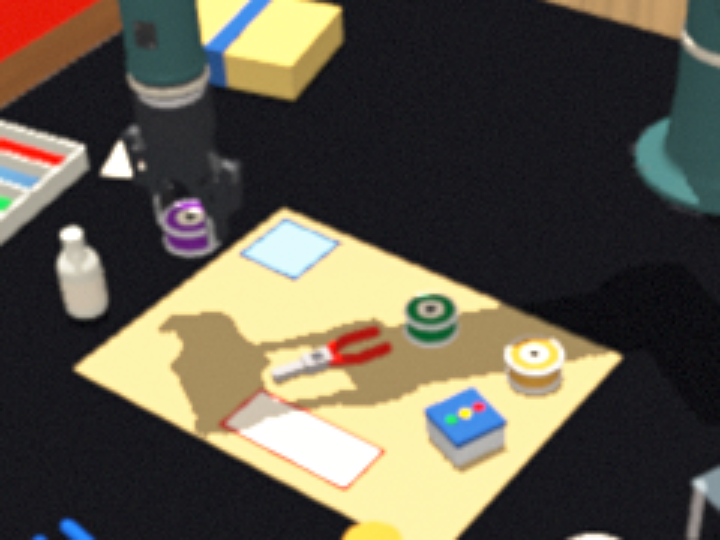

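Violet is held. Moving to the window.

Request:
{"fn": "move_arm", "kwargs": {"series": [5.5, -0.93, -4.55, 0, 0, 0, 0, 5.5, -0.93, -4.55, 0, 0, 0, 0, 5.5, -0.93, -4.55, 0, 0, 0, 0, 5.5, -0.93, -4.55, 0, 0, 0, 0, 5.5, -0.93, -4.55, 0, 0, 0, 0]}}

```text
time: 4.28
tool_pos: [0.506, -0.1319, 0.1099]
tcp_rot: [-3.14, -0.002, 0.006]
wrist_force: [-0.2, 0.5, -0.2]
width: 0.678
grip_force: 64.5
```

Request:
{"fn": "move_arm", "kwargs": {"series": [5.5, -0.93, -4.55, 0, 0, 0, 0, 5.5, -0.93, -4.55, 0, 0, 0, 0, 5.5, -0.93, -4.55, 0, 0, 0, 0, 5.5, -0.93, -4.55, 0, 0, 0, 0, 5.5, -0.93, -4.55, 0, 0, 0, 0]}}

```text
time: 4.9
tool_pos: [0.4592, 0.0948, 0.1101]
tcp_rot: [3.141, 0.002, -0.006]
wrist_force: [0.9, 0.7, -1.5]
width: 0.682
grip_force: 64.5
```

Request:
{"fn": "move_arm", "kwargs": {"series": [5.5, -0.93, -4.55, 0, 0, 0, 0, 5.5, -0.93, -4.55, 0, 0, 0, 0, 5.5, -0.93, -4.55, 0, 0, 0, 0, 5.5, -0.91, -4.5, 0, 0, 0, 0, 5.5, 0, 0, 0, 0, 0, 0]}}

```text
time: 5.52
tool_pos: [0.4222, 0.2769, 0.1103]
tcp_rot: [3.14, 0.009, -0.005]
wrist_force: [0.8, -0.6, -0.9]
width: 0.677
grip_force: 64.5
```

Request:
{"fn": "move_arm", "kwargs": {"series": [5.5, 0, 0, 0, 0, 0, 0, 5.5, 0, 0, 0, 0, 0, 0]}}

```text
time: 5.78
tool_pos: [0.4238, 0.2738, 0.1113]
tcp_rot: [3.14, 0.0, -0.002]
wrist_force: [0.5, -1.0, -1.8]
width: 0.681
grip_force: 64.5
```

Request:
{"fn": "move_arm", "kwargs": {"series": [5.5, 0.25, -0.05, 2, 0, 0, 0, 5.5, 0, 0, 2.5, 0, 0, 0, 5.5, 0, 0, 1.5, 0, 0, 0, 5.5, 0, 0, 0.5, 0, 0, 0, 5.5, 0, 0, 0, 0, 0, 0]}}

```text
time: 6.4
tool_pos: [0.4268, 0.2753, 0.0473]
tcp_rot: [3.141, 0.001, -0.0]
wrist_force: [0.0, 0.1, -0.2]
width: 0.683
grip_force: 64.6
```

Request:
{"fn": "move_arm", "kwargs": {"series": [5.5, 0, 0, 0.2, 0, 0, 0, 5.5, 0, 0, 0, 0, 0, 0, 5.5, 0, 0, 0, 0, 0, 0]}}

```text
time: 6.78
tool_pos: [0.4269, 0.2758, 0.0457]
tcp_rot: [-3.141, -0.002, -0.001]
wrist_force: [1.2, 0.2, -1.0]
width: 0.68
grip_force: 64.6
```

Request:
{"fn": "move_arm", "kwargs": {"series": [5.5, 0, 0, 0.15, 0, 0, 0, 5.5, 0, 0, 0, 0, 0, 0]}}

```text
time: 7.02
tool_pos: [0.4265, 0.2756, 0.0437]
tcp_rot: [3.141, 0.002, -0.0]
wrist_force: [-0.2, -0.8, -0.2]
width: 0.675
grip_force: 64.6
```

Request:
{"fn": "move_arm", "kwargs": {"series": [5.5, 0, 0, 0.15, 0, 0, 0, 5.5, 0, 0, 0, 0, 0, 0]}}

```text
time: 7.28
tool_pos: [0.4269, 0.2757, 0.0426]
tcp_rot: [3.142, 0.002, 0.001]
wrist_force: [-1.0, -1.1, 3.2]
width: 0.679
grip_force: 64.9
```

Request:
{"fn": "move_arm", "kwargs": {"series": [7.5, 0, 0, 0, 0, 0, 0, 7.5, 0, 0, 0, 0, 0, 0, 7.5, 0, 0, 0, 0, 0, 0, 8.0, 0, 0, -3, 0, 0, 0, 8.0, 0, 0, -5, 0, 0, 0]}}

```text
time: 7.9
tool_pos: [0.4248, 0.2745, 0.1209]
tcp_rot: [3.139, 0.002, -0.008]
wrist_force: [-0.3, 0.8, -0.3]
width: 0.937
grip_force: 0.0
```

Request:
{"fn": "move_arm", "kwargs": {"series": [8.0, 0, 6, -2, 0, 0, 0, 8.0, 0, 6, 0, 0, 0, 0, 8, 0, 5, 0, 0, 0, 0, 8, 0, 0, 0, 0, 0, 0]}}

```text
time: 8.4
tool_pos: [0.4266, 0.1037, 0.142]
tcp_rot: [3.141, -0.006, 0.0]
wrist_force: [-0.0, 0.4, 0.5]
width: 0.934
grip_force: 0.0
```

```bash
cat > look.py <<'E'
from h import *
import sys
from scipy.optimize import least_squares
np.set_printoptions(precision=4,suppress=True)
tag=sys.argv[1]
AX=np.array([.4755,.378])
WIN=AX+.115*np.array([np.cos(np.radians(-115.8)),np.sin(np.radians(-115.8))])
COL={"violet":((130,60,40),(155,255,255)),"green":((60,80,30),(88,255,255)),"brass":((18,90,90),(32,255,255))}
ims={n:read_camera(n) for n in("top","scene")}
for n,im in ims.items(): cv2.imwrite(f"pics/{n}_{tag}.png",im[:,:,::-1])
im=ims["top"]
for nm,(lo,hi) in COL.items():
    for lab,roi,z in(("mat",(312,162,460,275),.030),("car",(150,180,265,300),.058)):
        for s,c,P in blobs(im,lo,hi,roi,30)[:1]:
            (cc,r)=cv2.minEnclosingCircle(P.astype(np.float32))
            w=world("top",[cc],z)[0][:2]; v=w-AX
            print(nm,lab,s,np.round(cc,1),round(r,1),"pos",w,"R",np.hypot(*v),"ang rel win",np.degrees(np.arctan2(v[1],v[0]))+115.8)
for s,c,P in blobs(im,(100,120,60),(122,255,255),(312,162,460,275),120)[:1]:
    print("tin",s,c,world("top",[c],.036)[0][:2],world("top",cv2.boxPoints(cv2.minAreaRect(P.astype(np.float32))),.036)[:,:2].round(4).tolist())
red=[(s,c,world("top",[c],.016)[0][:2]) for s,c,P in blobs(im,(0,150,80),(6,255,255),(312,162,460,275),40)[:3]]
print("handles",red); print("win",WIN)
s=read_state(); print(s["time"],s["tool_pos"],s["tcp_rot"])
E
python3 look.py a
```

```text
violet car 149 [242.7 256.8] 8.2 pos [0.4263 0.2758] R 0.11337768277835845 ang rel win 0.09554122393427633
green mat 116 [373.9 246. ] 7.7 pos [ 0.4523 -0.1365] R 0.5150317905137254 ang rel win 23.21311651886745
brass mat 109 [333.4 245. ] 7.6 pos [ 0.4579 -0.008 ] R 0.386442306839719 ang rel win 23.195350083642595
brass car 65 [205.1 241.4] 5.6 pos [0.4759 0.3945] R 0.01645539907876205 ang rel win 204.42760295562076
tin 256 [336.11 208.19] [ 0.5745 -0.0188] [[0.5607, 0.0187], [0.612, -0.0044], [0.5886, -0.0558], [0.5374, -0.0326]]
handles [(np.int32(69), array([383.26, 221.17]), array([ 0.5312, -0.1705])), (np.int32(66), array([390.77, 225.61]), array([ 0.5164, -0.1943]))]
win [0.4254 0.2745]
8.5 [0.427  0.1061 0.1421] [-3.141   0.001  -0.0005]
```

Request:
{"fn": "move_arm", "kwargs": {"series": [7, 0.8, -4.53, 0, 0, 0, 0, 7, 0.8, -4.53, 0, 0, 0, 0, 7, 0.8, -4.53, 0, 0, 0, 0, 7, 0.8, -4.53, 0, 0, 0, 0, 7, 0.8, -4.53, 0, 0, 0, 0]}}

```text
time: 9.12
tool_pos: [0.4659, 0.3364, 0.1417]
tcp_rot: [-3.141, -0.006, 0.0]
wrist_force: [1.0, 0.3, 0.9]
width: 0.818
grip_force: 0.0
```

Request:
{"fn": "move_arm", "kwargs": {"series": [7, 0.8, -4.53, 0, 0, 0, 0, 7, 0, 0, 0, 0, 0, -4.2, 7, 0, 0, 0, 0, 0, 0, 7, 0, 0, 0, 0, 0, 0]}}

```text
time: 9.62
tool_pos: [0.4738, 0.3787, 0.1416]
tcp_rot: [3.139, 0.117, -0.001]
wrist_force: [-0.6, -0.8, 0.0]
width: 0.817
grip_force: 0.0
```

Request:
{"fn": "move_arm", "kwargs": {"series": [7, 0.1, 0.1, 2, 0, 0, 0, 7, 0, 0, 1.8, 0, 0, 0, 7, 0, 0, 1, 0, 0, 0, 7, 0, 0, 0, 0, 0, 0, 3.5, 0, 0, 0, 0, 0, 0], "grip_force": 50}}

```text
time: 10.25
tool_pos: [0.476, 0.3774, 0.0943]
tcp_rot: [-3.139, -0.117, -0.001]
wrist_force: [0.2, -0.5, -0.1]
width: 0.626
grip_force: 0.0
```

Request:
{"fn": "move_arm", "kwargs": {"series": [3.5, 0, 0, 0, 0, 0, 0, 3.5, 0, 0, 0, 0, 0, 0, 3.5, 0, 0, 0, 0, 0, 0, 3.5, 0, 0, 0, 0, 0, 0, 3.5, 0, 0, 0, 0, 0, 0]}}

```text
time: 10.88
tool_pos: [0.4762, 0.3781, 0.0951]
tcp_rot: [-3.138, -0.117, -0.002]
wrist_force: [-2.0, 2.8, 5.3]
width: 0.458
grip_force: 56.9
```

Request:
{"fn": "move_arm", "kwargs": {"series": [3.5, 0, 0, 0, 0, 0, -3, 3.5, 0, 0, 0, 0, 0, -6, 3.5, 0, 0, 0, 0, 0, -8, 3.5, 0, 0, 0, 0, 0, -9, 3.5, 0, 0, 0, 0, 0, -9]}}

```text
time: 11.5
tool_pos: [0.4761, 0.3784, 0.0951]
tcp_rot: [-2.955, -1.062, -0.003]
wrist_force: [-1.2, 3.7, 5.1]
width: 0.458
grip_force: 57.0
```

Request:
{"fn": "move_arm", "kwargs": {"series": [3.5, 0, 0, 0, 0, 0, -9, 3.5, 0, 0, 0, 0, 0, -8, 3.5, 0, 0, 0, 0, 0, -5, 3.5, 0, 0, 0, 0, 0, -3, 3.5, 0, 0, 0, 0, 0, 0]}}

```text
time: 12.12
tool_pos: [0.4759, 0.3785, 0.0951]
tcp_rot: [-2.659, -1.671, -0.003]
wrist_force: [-0.7, 3.8, 5.8]
width: 0.458
grip_force: 57.0
```

Request:
{"fn": "move_arm", "kwargs": {"series": [3.5, 0, 0, 0, 0, 0, 0, 3.5, 0, 0, 0, 0, 0, 0, 7, 0, 0, 0, 0, 0, 0, 7, 0, 0, 0, 0, 0, 0, 7, 0, 0, 0, 0, 0, 0]}}

```text
time: 12.75
tool_pos: [0.4753, 0.3766, 0.0934]
tcp_rot: [2.66, 1.671, -0.002]
wrist_force: [-1.4, 0.7, -0.8]
width: 0.821
grip_force: 0.0
```

Request:
{"fn": "move_arm", "kwargs": {"series": [8, 0, 0, -2.5, 0, 0, 0, 8, 0, 0, -3, 0, 0, 0, 8, 0, 0, 0, 0, 0, 10, 8, 0, 0, 0, 0, 0, 10, 8, 0, 0, 0, 0, 0, 10]}}

```text
time: 13.38
tool_pos: [0.4756, 0.3769, 0.1489]
tcp_rot: [3.004, 0.917, -0.0]
wrist_force: [-1.0, 0.0, 0.1]
width: 0.942
grip_force: 0.0
```

Request:
{"fn": "move_arm", "kwargs": {"series": [8, 0, 0, 0, 0, 0, 10, 8, 0, 0, 0, 0, 0, 10, 8, 0, 0, 0, 0, 0, 10, 8, 0, 0, 0, 0, 0, 4.2, 8, 0, 0, 0, 0, 0, 0]}}

```text
time: 14.0
tool_pos: [0.4755, 0.3769, 0.1487]
tcp_rot: [3.141, 0.003, -0.001]
wrist_force: [-0.6, 0.2, 0.6]
width: 0.939
grip_force: 0.0
```

Request:
{"fn": "move_arm", "kwargs": {"series": [8.54, -0.19, 4.28, 0, 0, 0, 0, 8.54, -0.19, 4.28, 0, 0, 0, 0, 8.54, -0.19, 4.28, 0, 0, 0, 0, 8.54, -0.19, 4.28, 0, 0, 0, 0, 8.54, -0.19, 4.28, 0, 0, 0, 0], "grip_force": 60}}

```text
time: 14.62
tool_pos: [0.4662, 0.1618, 0.1491]
tcp_rot: [3.141, 0.005, 0.0]
wrist_force: [0.2, -0.0, 0.5]
width: 0.998
grip_force: 0.0
```

Request:
{"fn": "move_arm", "kwargs": {"series": [8.54, -0.19, 4.28, 0.5, 0, 0, 0, 8.54, -0.19, 4.28, 0.5, 0, 0, 0, 8.54, -0.19, 4.28, 0.5, 0, 0, 0, 8.54, -0.19, 4.28, 0.5, 0, 0, 0, 8.54, -0.19, 4.28, 0.5, 0, 0, 0]}}

```text
time: 15.25
tool_pos: [0.457, -0.0522, 0.1241]
tcp_rot: [3.141, 0.005, 0.001]
wrist_force: [1.2, -0.2, -0.5]
width: 1.003
grip_force: 0.0
```

Request:
{"fn": "move_arm", "kwargs": {"series": [8.54, -0.19, 4.28, 0.5, 0, 0, 0, 8.54, -0.19, 4.28, 0, 0, 0, 0, 8.54, 0, 0, 0, 0, 0, 0, 8.54, 0, 0, 0, 0, 0, 0, 8.54, 0, 0, 0, 0, 0, 0]}}

```text
time: 15.88
tool_pos: [0.4534, -0.1354, 0.1189]
tcp_rot: [-3.141, -0.005, 0.0]
wrist_force: [-0.3, -0.7, 0.6]
width: 1.004
grip_force: 0.0
```

```bash
python3 look.py b; python3 -c "
from h import *
im=cv2.imread('pics/top_b.png'); cv2.imwrite('pics/c3.png',cv2.resize(im[165:305,140:470],None,fx=2.4,fy=2.4))"
```

```text
violet car 31 [241.8 220.9] 6.3 pos [0.5383 0.2782] R 0.1179085109107089 ang rel win 57.95684627538169
brass mat 112 [333.5 245.4] 7.8 pos [ 0.4566 -0.0082] R 0.3866775782524294 ang rel win 22.993821264865616
brass car 88 [205.4 241.5] 6.5 pos [0.4756 0.3934] R 0.015383615629389303 ang rel win 205.55054725007142
tin 253 [336.19 208.22] [ 0.5744 -0.0191] [[0.5611, 0.018], [0.6117, -0.0056], [0.5878, -0.0563], [0.5374, -0.0326]]
handles [(np.int32(76), array([388.68, 219.5 ]), array([ 0.5362, -0.1881]))]
win [0.4254 0.2745]
15.975 [ 0.4535 -0.1353  0.119 ] [-3.1414 -0.0051  0.0001]
```

View pics/c3.png

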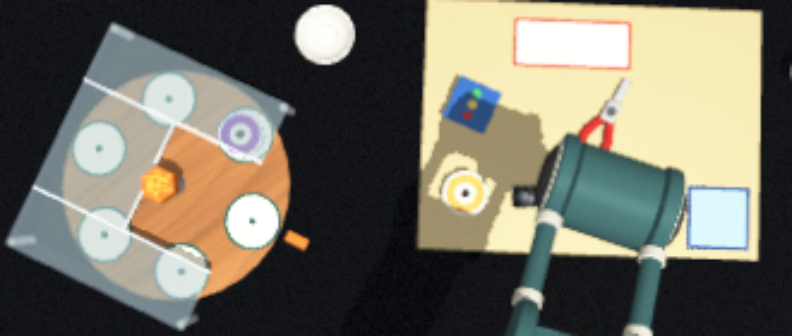

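Violet stands centred on its pad at (241,221), and an empty pad is at the window. Picking green.

Request:
{"fn": "move_arm", "kwargs": {"series": [8.54, -0.1, 0.15, 4, 0, 0, 0, 8.54, 0, 0, 4, 0, 0, 0, 8.54, 0, 0, 1.9, 0, 0, 0, 8.54, 0, 0, 0.5, 0, 0, 0, 8.54, 0, 0, 0, 0, 0, 0]}}

```text
time: 16.6
tool_pos: [0.4528, -0.1375, 0.0153]
tcp_rot: [3.142, 0.004, 0.0]
wrist_force: [0.1, 0.3, 0.5]
width: 1.0
grip_force: 0.0
```

Request:
{"fn": "move_arm", "kwargs": {"series": [5.5, 0, 0, 0, 0, 0, 0, 5.5, 0, 0, 0, 0, 0, 0, 5.5, 0, 0, 0, 0, 0, 0, 5.5, 0, 0, 0, 0, 0, 0, 5.5, 0, 0, 0, 0, 0, 0]}}

```text
time: 17.23
tool_pos: [0.454, -0.1383, 0.0168]
tcp_rot: [3.141, 0.002, 0.005]
wrist_force: [-0.3, 1.1, 4.9]
width: 0.68
grip_force: 64.0
```

Request:
{"fn": "move_arm", "kwargs": {"series": [5.5, 0, 0, -1, 0, 0, 0, 5.5, 0, 0, -3, 0, 0, 0, 5.5, 0, 0, -4, 0, 0, 0, 5.5, 0, 0, -2, 0, 0, 0, 5.5, 0, 0, 0, 0, 0, 0]}}

```text
time: 17.85
tool_pos: [0.4543, -0.1386, 0.1177]
tcp_rot: [3.14, 0.002, 0.008]
wrist_force: [-0.5, 0.1, -1.7]
width: 0.68
grip_force: 64.5
```

Request:
{"fn": "move_arm", "kwargs": {"series": [5.5, -0.28, -4.13, 0, 0, 0, 0, 5.5, -0.28, -4.13, 0, 0, 0, 0, 5.5, -0.28, -4.13, 0, 0, 0, 0, 5.5, -0.28, -4.13, 0, 0, 0, 0, 5.5, -0.28, -4.13, 0, 0, 0, 0]}}

```text
time: 18.48
tool_pos: [0.4368, 0.0697, 0.1138]
tcp_rot: [3.141, 0.002, -0.003]
wrist_force: [0.7, 0.2, -1.3]
width: 0.679
grip_force: 64.7
```

Request:
{"fn": "move_arm", "kwargs": {"series": [5.5, -0.28, -4.13, 0, 0, 0, 0, 5.5, -0.28, -4.13, 0, 0, 0, 0, 5.5, -0.28, -4.13, 0, 0, 0, 0, 5.5, -0.28, -4.13, 0, 0, 0, 0, 5.5, -0.28, -4.13, 0, 0, 0, 0]}}

```text
time: 19.1
tool_pos: [0.4227, 0.2758, 0.1136]
tcp_rot: [3.14, 0.002, -0.003]
wrist_force: [0.3, -0.1, -1.0]
width: 0.679
grip_force: 64.7
```

Request:
{"fn": "move_arm", "kwargs": {"series": [5.5, 0, 0, 0, 0, 0, 0, 5.5, 0, 0, 0, 0, 0, 0, 5.5, 0, 0, 0, 0, 0, 0]}}

```text
time: 19.48
tool_pos: [0.4235, 0.2738, 0.1143]
tcp_rot: [3.141, 0.0, -0.002]
wrist_force: [-0.3, -0.6, -1.6]
width: 0.683
grip_force: 64.8
```

Request:
{"fn": "move_arm", "kwargs": {"series": [5.5, 0.25, -0.05, 2, 0, 0, 0, 5.5, 0, 0, 2.5, 0, 0, 0, 5.5, 0, 0, 1.7, 0, 0, 0, 5.5, 0, 0, 0.5, 0, 0, 0, 5.5, 0, 0, 0, 0, 0, 0]}}

```text
time: 20.1
tool_pos: [0.4265, 0.2753, 0.048]
tcp_rot: [3.141, 0.001, -0.0]
wrist_force: [0.3, -0.1, -1.6]
width: 0.677
grip_force: 64.8
```

Request:
{"fn": "move_arm", "kwargs": {"series": [5.5, 0, 0, 0.15, 0, 0, 0, 5.5, 0, 0, 0, 0, 0, 0]}}

```text
time: 20.35
tool_pos: [0.4269, 0.2759, 0.0472]
tcp_rot: [-3.141, -0.002, -0.002]
wrist_force: [0.5, 0.2, -1.3]
width: 0.678
grip_force: 64.8
```

Request:
{"fn": "move_arm", "kwargs": {"series": [5.5, 0, 0, 0.12, 0, 0, 0, 5.5, 0, 0, 0, 0, 0, 0]}}

```text
time: 20.6
tool_pos: [0.4264, 0.2756, 0.0454]
tcp_rot: [-3.142, -0.002, -0.0]
wrist_force: [0.6, -0.2, -0.7]
width: 0.681
grip_force: 64.8
```

Another 1 mm to contact, then release and withdraw.

Request:
{"fn": "move_arm", "kwargs": {"series": [5.5, 0, 0, 0.12, 0, 0, 0, 5.5, 0, 0, 0, 0, 0, 0]}}

```text
time: 20.85
tool_pos: [0.4267, 0.2757, 0.0448]
tcp_rot: [3.142, 0.003, 0.001]
wrist_force: [-1.7, -1.3, 4.3]
width: 0.682
grip_force: 65.5
```

Request:
{"fn": "move_arm", "kwargs": {"series": [7.5, 0, 0, 0, 0, 0, 0, 7.5, 0, 0, 0, 0, 0, 0, 7.5, 0, 0, 0, 0, 0, 0, 8.0, 0, 0, -3, 0, 0, 0, 8.0, 0, 0, -5, 0, 0, 0]}}

```text
time: 21.48
tool_pos: [0.4245, 0.2745, 0.1227]
tcp_rot: [3.139, 0.002, -0.008]
wrist_force: [1.7, -0.1, 0.2]
width: 0.935
grip_force: 0.0
```

Request:
{"fn": "move_arm", "kwargs": {"series": [8.0, 0, 6, -1.7, 0, 0, 0, 8.0, 0, 6, 0, 0, 0, 0, 8, 0, 5, 0, 0, 0, 0, 8, 0, 0, 0, 0, 0, 0]}}

```text
time: 21.98
tool_pos: [0.4264, 0.1029, 0.1411]
tcp_rot: [3.141, -0.006, 0.0]
wrist_force: [-0.3, 0.3, -0.4]
width: 0.94
grip_force: 0.0
```

```bash
python3 look.py c
```

```text
green car 131 [242.8 257.1] 8.1 pos [0.4252 0.2756] R 0.11410849343692982 ang rel win -0.3465669887343097
brass mat 109 [333.4 245. ] 7.6 pos [ 0.4579 -0.008 ] R 0.386442306839719 ang rel win 23.195350083642595
brass car 90 [205.  241.6] 6.5 pos [0.4755 0.3948] R 0.016777893508348764 ang rel win 205.8681389478872
tin 256 [336.13 208.23] [ 0.5743 -0.0189] [[0.5605, 0.0183], [0.6118, -0.0047], [0.5886, -0.0558], [0.5374, -0.0326]]
handles [(np.int32(68), array([383.29, 221.19]), array([ 0.5311, -0.1705])), (np.int32(66), array([390.77, 225.61]), array([ 0.5164, -0.1943]))]
win [0.4254 0.2745]
22.075 [0.4268 0.1054 0.1412] [-3.141   0.001  -0.0004]
```

Request:
{"fn": "move_arm", "kwargs": {"series": [7, 0.8, -4.53, 0, 0, 0, 0, 7, 0.8, -4.53, 0, 0, 0, 0, 7, 0.8, -4.53, 0, 0, 0, 0, 7, 0.8, -4.53, 0, 0, 0, 0, 7, 0.8, -4.53, 0, 0, 0, 0], "grip_force": 50}}

```text
time: 22.7
tool_pos: [0.4657, 0.3357, 0.1408]
tcp_rot: [-3.141, -0.006, 0.0]
wrist_force: [0.5, -0.5, 0.0]
width: 0.821
grip_force: 0.0
```

Request:
{"fn": "move_arm", "kwargs": {"series": [7, 0.8, -4.53, 0, 0, 0, 0, 7, 0, 0, 0, 0, 0, -4.2, 7, 0.1, 0.1, 0, 0, 0, 0, 7, 0, 0, 0, 0, 0, 0]}}

```text
time: 23.2
tool_pos: [0.4747, 0.377, 0.1407]
tcp_rot: [3.139, 0.117, -0.001]
wrist_force: [0.4, -0.3, -0.3]
width: 0.818
grip_force: 0.0
```

Request:
{"fn": "move_arm", "kwargs": {"series": [7, 0, 0, 2, 0, 0, 0, 7, 0, 0, 1.8, 0, 0, 0, 7, 0, 0, 0.9, 0, 0, 0, 7, 0, 0, 0, 0, 0, 0, 3.5, 0, 0, 0, 0, 0, 0]}}

```text
time: 23.82
tool_pos: [0.4758, 0.3767, 0.0945]
tcp_rot: [-3.139, -0.117, -0.001]
wrist_force: [-0.0, 0.2, 0.0]
width: 0.623
grip_force: 0.0
```

Request:
{"fn": "move_arm", "kwargs": {"series": [3.5, 0, 0, 0, 0, 0, 0, 3.5, 0, 0, 0, 0, 0, 0, 3.5, 0, 0, 0, 0, 0, 0, 3.5, 0, 0, 0, 0, 0, 0, 3.5, 0, 0, 0, 0, 0, 0]}}

```text
time: 24.45
tool_pos: [0.4759, 0.378, 0.0954]
tcp_rot: [-3.137, -0.117, -0.003]
wrist_force: [-1.3, 4.9, 2.1]
width: 0.457
grip_force: 54.1
```

Turn, release, lift, rewind, and travel to brass at (0.458, −0.008).

Request:
{"fn": "move_arm", "kwargs": {"series": [3.5, 0, 0, 0, 0, 0, -3, 3.5, 0, 0, 0, 0, 0, -6, 3.5, 0, 0, 0, 0, 0, -8, 3.5, 0, 0, 0, 0, 0, -9, 3.5, 0, 0, 0, 0, 0, -9]}}

```text
time: 25.08
tool_pos: [0.4759, 0.3782, 0.0954]
tcp_rot: [-2.954, -1.062, -0.004]
wrist_force: [-1.4, 5.2, 2.1]
width: 0.46
grip_force: 54.1
```

Request:
{"fn": "move_arm", "kwargs": {"series": [3.5, 0, 0, 0, 0, 0, -9, 3.5, 0, 0, 0, 0, 0, -8, 3.5, 0, 0, 0, 0, 0, -5, 3.5, 0, 0, 0, 0, 0, -3, 3.5, 0, 0, 0, 0, 0, 0]}}

```text
time: 25.7
tool_pos: [0.4758, 0.3782, 0.0954]
tcp_rot: [-2.658, -1.67, -0.005]
wrist_force: [-0.8, 6.3, 0.7]
width: 0.456
grip_force: 54.1
```

Request:
{"fn": "move_arm", "kwargs": {"series": [3.5, 0, 0, 0, 0, 0, 0, 3.5, 0, 0, 0, 0, 0, 0, 7, 0, 0, 0, 0, 0, 0, 7, 0, 0, 0, 0, 0, 0, 7, 0, 0, 0, 0, 0, 0]}}

```text
time: 26.32
tool_pos: [0.4755, 0.3762, 0.0941]
tcp_rot: [2.66, 1.671, -0.0]
wrist_force: [1.0, 0.0, 0.1]
width: 0.823
grip_force: 0.0
```

Request:
{"fn": "move_arm", "kwargs": {"series": [8, 0, 0, -2.5, 0, 0, 0, 8, 0, 0, -3, 0, 0, 0, 8, 0, 0, 0, 0, 0, 10, 8, 0, 0, 0, 0, 0, 10, 8, 0, 0, 0, 0, 0, 10]}}

```text
time: 26.95
tool_pos: [0.4754, 0.3762, 0.1492]
tcp_rot: [3.005, 0.917, 0.0]
wrist_force: [-0.4, -0.2, -0.0]
width: 0.939
grip_force: 0.0
```

Request:
{"fn": "move_arm", "kwargs": {"series": [8, 0, 0, 0, 0, 0, 10, 8, 0, 0, 0, 0, 0, 10, 8, 0, 0, 0, 0, 0, 10, 8, 0, 0, 0, 0, 0, 4.2, 8, 0, 0, 0, 0, 0, 0]}}

```text
time: 27.58
tool_pos: [0.4754, 0.3763, 0.1491]
tcp_rot: [3.141, 0.003, -0.0]
wrist_force: [-0.2, -0.1, 0.5]
width: 0.935
grip_force: 0.0
```

Request:
{"fn": "move_arm", "kwargs": {"series": [8.54, -0.2, 4.28, 0, 0, 0, 0, 8.54, -0.2, 4.28, 0, 0, 0, 0, 8.54, -0.2, 4.28, 0, 0, 0, 0, 8.54, -0.2, 4.28, 0.5, 0, 0, 0, 8.54, -0.2, 4.28, 0.5, 0, 0, 0], "grip_force": 60}}

```text
time: 28.2
tool_pos: [0.4656, 0.1611, 0.1393]
tcp_rot: [3.142, 0.005, 0.001]
wrist_force: [0.1, 0.3, -0.2]
width: 0.997
grip_force: 0.0
```

Request:
{"fn": "move_arm", "kwargs": {"series": [8.54, -0.2, 4.28, 0.5, 0, 0, 0, 8.54, -0.2, 4.28, 0.5, 0, 0, 0, 8.54, -0.2, 4.28, 0.5, 0, 0, 0, 8.54, -0.2, 4.28, 0.5, 0, 0, 0, 8.54, 0, 0, 0, 0, 0, 0]}}

```text
time: 28.82
tool_pos: [0.4573, -0.011, 0.1189]
tcp_rot: [3.141, -0.002, -0.001]
wrist_force: [-0.5, 0.7, -0.8]
width: 1.004
grip_force: 0.0
```

```bash
python3 look.py d
```

```text
violet car 30 [210.5 206. ] 6.2 pos [0.5872 0.3775] R 0.11166193487318415 ang rel win 115.53840569469003
brass car 73 [205.  241.5] 6.1 pos [0.4757 0.3947] R 0.01667119049570528 ang rel win 204.99027262621922
tin 257 [336.12 208.17] [ 0.5745 -0.0189] [[0.5607, 0.0187], [0.612, -0.0044], [0.5886, -0.0558], [0.5374, -0.0326]]
handles [(np.int32(67), array([383.36, 221.06]), array([ 0.5315, -0.1708])), (np.int32(66), array([390.77, 225.61]), array([ 0.5164, -0.1943]))]
win [0.4254 0.2745]
28.925 [ 0.4579 -0.0089  0.1192] [-3.1412 -0.0008 -0.0002]
```

Request:
{"fn": "move_arm", "kwargs": {"series": [8.54, 0, 0, 4, 0, 0, 0, 8.54, 0, 0, 4, 0, 0, 0, 8.54, 0, 0, 1.9, 0, 0, 0, 8.54, 0, 0, 0.5, 0, 0, 0, 8.54, 0, 0, 0, 0, 0, 0]}}

```text
time: 29.55
tool_pos: [0.4584, -0.0079, 0.0155]
tcp_rot: [-3.141, -0.004, -0.001]
wrist_force: [-0.7, -0.6, -0.1]
width: 1.0
grip_force: 0.0
```

Request:
{"fn": "move_arm", "kwargs": {"series": [5.5, 0, 0, 0, 0, 0, 0, 5.5, 0, 0, 0, 0, 0, 0, 5.5, 0, 0, 0, 0, 0, 0, 5.5, 0, 0, 0, 0, 0, 0, 5.5, 0, 0, 0, 0, 0, 0]}}

```text
time: 30.18
tool_pos: [0.4595, -0.0086, 0.0169]
tcp_rot: [-3.141, -0.002, -0.005]
wrist_force: [-1.5, 2.3, 5.3]
width: 0.678
grip_force: 64.0
```

Request:
{"fn": "move_arm", "kwargs": {"series": [5.5, 0, 0, -1, 0, 0, 0, 5.5, 0, 0, -3, 0, 0, 0, 5.5, 0, 0, -4, 0, 0, 0, 5.5, 0, 0, -2, 0, 0, 0, 5.5, 0, 0, 0, 0, 0, 0]}}

```text
time: 30.8
tool_pos: [0.4598, -0.0089, 0.1178]
tcp_rot: [3.141, 0.002, 0.009]
wrist_force: [0.0, 1.0, -2.1]
width: 0.679
grip_force: 64.4
```

Request:
{"fn": "move_arm", "kwargs": {"series": [5.5, -0.45, -4.05, 0, 0, 0, 0, 5.5, -0.45, -4.05, 0, 0, 0, 0, 5.5, -0.45, -4.05, 0, 0, 0, 0, 5.5, -0.45, -4.05, 0, 0, 0, 0, 5.5, -0.45, -4.05, 0, 0, 0, 0]}}

```text
time: 31.42
tool_pos: [0.4338, 0.1946, 0.1138]
tcp_rot: [3.141, 0.002, -0.003]
wrist_force: [0.1, -0.3, 0.3]
width: 0.677
grip_force: 64.4
```

Request:
{"fn": "move_arm", "kwargs": {"series": [5.5, -0.45, -4.05, 0, 0, 0, 0, 5.5, -0.45, -4.05, 0, 0, 0, 0, 5.5, 0, 0, 0, 0, 0, 0, 5.5, 0, 0, 0, 0, 0, 0, 5.5, 0, 0, 0, 0, 0, 0]}}

```text
time: 32.05
tool_pos: [0.4257, 0.2736, 0.1145]
tcp_rot: [3.141, 0.0, -0.002]
wrist_force: [-0.3, 0.1, -0.7]
width: 0.678
grip_force: 64.5
```

Request:
{"fn": "move_arm", "kwargs": {"series": [5.5, 0.05, 0, 2, 0, 0, 0, 5.5, 0, 0, 2.5, 0, 0, 0, 5.5, 0, 0, 1.7, 0, 0, 0, 5.5, 0, 0, 0.7, 0, 0, 0, 5.5, 0, 0, 0, 0, 0, 0]}}

```text
time: 32.67
tool_pos: [0.4268, 0.2746, 0.0462]
tcp_rot: [3.142, 0.001, 0.0]
wrist_force: [-0.1, 0.1, -0.4]
width: 0.678
grip_force: 64.5
```

Request:
{"fn": "move_arm", "kwargs": {"series": [5.5, 0, 0, 0.12, 0, 0, 0, 5.5, 0, 0, 0, 0, 0, 0]}}

```text
time: 32.92
tool_pos: [0.4268, 0.275, 0.0453]
tcp_rot: [-3.141, -0.002, -0.001]
wrist_force: [-0.3, 1.0, -1.2]
width: 0.679
grip_force: 64.5
```

Request:
{"fn": "move_arm", "kwargs": {"series": [5.5, 0, 0, 0.08, 0, 0, 0, 5.5, 0, 0, 0, 0, 0, 0]}}

```text
time: 33.17
tool_pos: [0.427, 0.275, 0.0449]
tcp_rot: [-3.141, -0.003, -0.002]
wrist_force: [-0.7, -1.2, 5.2]
width: 0.675
grip_force: 65.1
```

Request:
{"fn": "move_arm", "kwargs": {"series": [7.5, 0, 0, 0, 0, 0, 0, 7.5, 0, 0, 0, 0, 0, 0, 7.5, 0, 0, 0, 0, 0, 0, 8.0, 0, 0, -3, 0, 0, 0, 8.0, 0, 0, -5, 0, 0, 0]}}

```text
time: 33.8
tool_pos: [0.4246, 0.2737, 0.1227]
tcp_rot: [3.139, 0.002, -0.008]
wrist_force: [0.7, 0.6, -0.1]
width: 0.937
grip_force: 0.0
```

Request:
{"fn": "move_arm", "kwargs": {"series": [8.0, 0, 6, -1.7, 0, 0, 0, 8.0, 0, 6, 0, 0, 0, 0, 8, 0, 5, 0, 0, 0, 0, 8, 0, 0, 0, 0, 0, 0]}}

```text
time: 34.3
tool_pos: [0.4264, 0.1021, 0.1411]
tcp_rot: [3.141, -0.006, -0.0]
wrist_force: [-0.3, 1.1, -0.4]
width: 0.938
grip_force: 0.0
```

```bash
python3 look.py e
```

```text
brass car 130 [242.9 257.2] 8.0 pos [0.4249 0.2751] R 0.1146275563712149 ang rel win -0.3734998525341098
tin 256 [336.14 208.21] [ 0.5744 -0.0189] [[0.5607, 0.0187], [0.612, -0.0044], [0.5886, -0.0558], [0.5374, -0.0326]]
handles [(np.int32(68), array([383.29, 221.19]), array([ 0.5311, -0.1705])), (np.int32(66), array([390.77, 225.61]), array([ 0.5164, -0.1943]))]
win [0.4254 0.2745]
34.4 [0.4268 0.1046 0.1412] [-3.141   0.0011 -0.0003]
```

Brass is on its pad. The last turn brings an empty pad to the gap.

Request:
{"fn": "move_arm", "kwargs": {"series": [7, 0.8, -4.53, 0, 0, 0, 0, 7, 0.8, -4.53, 0, 0, 0, 0, 7, 0.8, -4.53, 0, 0, 0, 0, 7, 0.8, -4.53, 0, 0, 0, 0, 7, 0.8, -4.53, 0, 0, 0, 0], "grip_force": 50}}

```text
time: 35.02
tool_pos: [0.4657, 0.3348, 0.1408]
tcp_rot: [-3.141, -0.006, 0.0]
wrist_force: [0.0, 0.2, -0.1]
width: 0.819
grip_force: 0.0
```

Request:
{"fn": "move_arm", "kwargs": {"series": [7, 0.8, -4.53, 0, 0, 0, 0, 7, 0, 0, 0, 0, 0, -4.2, 7, 0.1, 0, 0, 0, 0, 0, 7, 0, 0, 0, 0, 0, 0]}}

```text
time: 35.52
tool_pos: [0.4747, 0.3773, 0.1407]
tcp_rot: [3.139, 0.117, -0.001]
wrist_force: [-0.1, 0.8, -0.6]
width: 0.819
grip_force: 0.0
```

Request:
{"fn": "move_arm", "kwargs": {"series": [7, 0, 0, 2, 0, 0, 0, 7, 0, 0, 1.8, 0, 0, 0, 7, 0, 0, 0.9, 0, 0, 0, 7, 0, 0, 0, 0, 0, 0, 3.5, 0, 0, 0, 0, 0, 0]}}

```text
time: 36.15
tool_pos: [0.4758, 0.3768, 0.0944]
tcp_rot: [-3.139, -0.117, -0.001]
wrist_force: [0.1, -0.7, 0.5]
width: 0.624
grip_force: 0.0
```

Request:
{"fn": "move_arm", "kwargs": {"series": [3.5, 0, 0, 0, 0, 0, 0, 3.5, 0, 0, 0, 0, 0, 0, 3.5, 0, 0, 0, 0, 0, 0, 3.5, 0, 0, 0, 0, 0, 0, 3.5, 0, 0, 0, 0, 0, 0]}}

```text
time: 36.78
tool_pos: [0.4759, 0.3781, 0.0954]
tcp_rot: [-3.137, -0.117, -0.003]
wrist_force: [-1.8, 5.3, 3.1]
width: 0.459
grip_force: 55.1
```

Request:
{"fn": "move_arm", "kwargs": {"series": [3.5, 0, 0, 0, 0, 0, -3, 3.5, 0, 0, 0, 0, 0, -6, 3.5, 0, 0, 0, 0, 0, -8, 3.5, 0, 0, 0, 0, 0, -9, 3.5, 0, 0, 0, 0, 0, -9]}}

```text
time: 37.4
tool_pos: [0.4759, 0.3782, 0.0954]
tcp_rot: [-2.954, -1.062, -0.004]
wrist_force: [-1.2, 4.7, 3.2]
width: 0.46
grip_force: 55.2
```

Request:
{"fn": "move_arm", "kwargs": {"series": [3.5, 0, 0, 0, 0, 0, -9, 3.5, 0, 0, 0, 0, 0, -8, 3.5, 0, 0, 0, 0, 0, -5, 3.5, 0, 0, 0, 0, 0, -3, 3.5, 0, 0, 0, 0, 0, 0]}}

```text
time: 38.02
tool_pos: [0.4758, 0.3783, 0.0954]
tcp_rot: [-2.659, -1.67, -0.004]
wrist_force: [-0.9, 5.8, 3.6]
width: 0.46
grip_force: 55.2
```

Request:
{"fn": "move_arm", "kwargs": {"series": [3.5, 0, 0, 0, 0, 0, 0, 3.5, 0, 0, 0, 0, 0, 0, 7, 0, 0, 0, 0, 0, 0, 7, 0, 0, 0, 0, 0, 0, 7, 0, 0, 0, 0, 0, 0]}}

```text
time: 38.65
tool_pos: [0.4753, 0.3761, 0.0939]
tcp_rot: [2.66, 1.671, -0.001]
wrist_force: [-0.0, 0.4, -0.4]
width: 0.817
grip_force: 0.0
```

Request:
{"fn": "move_arm", "kwargs": {"series": [8, 0, 0, -2.5, 0, 0, 0, 8, 0, 0, -3, 0, 0, 0, 8, 0, 0, 0, 0, 0, 10, 8, 0, 0, 0, 0, 0, 10, 8, 0, 0, 0, 0, 0, 10]}}

```text
time: 39.28
tool_pos: [0.4754, 0.3764, 0.1492]
tcp_rot: [3.004, 0.917, -0.0]
wrist_force: [0.2, -1.2, -1.2]
width: 0.941
grip_force: 0.0
```

Request:
{"fn": "move_arm", "kwargs": {"series": [8, 0, 0, 0, 0, 0, 10, 8, 0, 0, 0, 0, 0, 10, 8, 0, 0, 0, 0, 0, 10, 8, 0, 0, 0, 0, 0, 4.2, 8, 0, 0, 0, 0, 0, 0]}}

```text
time: 39.9
tool_pos: [0.4754, 0.3764, 0.149]
tcp_rot: [3.141, 0.003, -0.0]
wrist_force: [-0.5, -0.8, -0.7]
width: 0.938
grip_force: 0.0
```

Request:
{"fn": "move_arm", "kwargs": {"series": [8.54, -0.2, 4.28, 0, 0, 0, 0, 8.54, -0.2, 4.28, 0, 0, 0, 0, 8.54, -0.2, 4.28, 0, 0, 0, 0, 8.54, -0.2, 4.28, 0, 0, 0, 0, 8.54, -0.2, 4.28, 0, 0, 0, 0]}}

```text
time: 40.52
tool_pos: [0.4655, 0.1613, 0.1492]
tcp_rot: [3.141, 0.005, 0.001]
wrist_force: [0.1, 0.2, 0.1]
width: 1.0
grip_force: 0.0
```

```bash
python3 look.py f; python3 -c "
from h import *
im=cv2.imread('pics/top_f.png'); cv2.imwrite('pics/c4.png',cv2.resize(im[165:305,140:470],None,fx=2.4,fy=2.4))"
```

```text
violet car 67 [178.5 226.8] 7.3 pos [0.5232 0.4795] R 0.11212304773892232 ang rel win 180.63594096701416
brass car 77 [205.5 241.6] 6.4 pos [0.4755 0.3932] R 0.015202993862997236 ang rel win 205.90341830018062
tin 255 [336.17 208.24] [ 0.5743 -0.019 ] [[0.5603, 0.018], [0.6116, -0.0051], [0.5886, -0.0558], [0.5374, -0.0326]]
handles [(np.int32(67), array([383.36, 221.06]), array([ 0.5315, -0.1708])), (np.int32(66), array([390.77, 225.61]), array([ 0.5164, -0.1943]))]
win [0.4254 0.2745]
40.625 [0.4649 0.1594 0.1489] [ 3.1399 -0.0009 -0.0013]
```

View pics/c4.png

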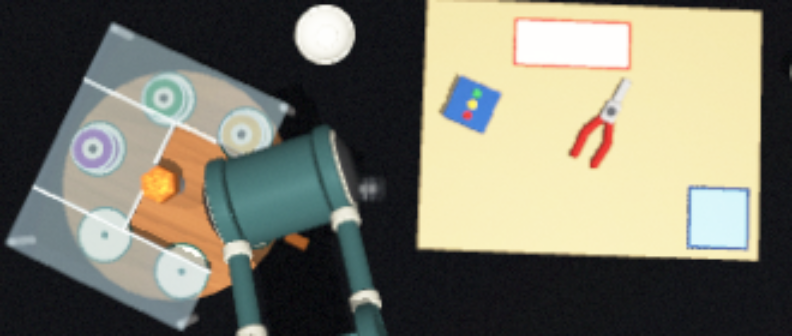

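Spools: violet, green and brass are centred on pads and the gap pad is clear. Next I fit the pliers and tin precisely.

```bash
cat > fit.py <<'E'
from h import *
import sys
S=2500.; X0,Y0=.38,-.42  # rectified px/m
def fit(im,kind):
    z=.036 if kind=="tin" else .012
    W,H=int(.44*S),int(.36*S)
    cx=np.array([(X0,Y0),(X0+.36,Y0),(X0+.36,Y0+.44),(X0,Y0+.44)])
    p=pix("top",np.c_[cx,np.full(4,z)]).astype(np.float32)
    M=cv2.getPerspectiveTransform(p,np.float32([(0,0),(0,H),(W,H),(W,0)]))
    r=cv2.warpPerspective(im,M,(W,H),flags=cv2.INTER_CUBIC); h=cv2.cvtColor(r,cv2.COLOR_RGB2HSV)
    if kind=="tin": m=cv2.inRange(h,(100,120,60),(122,255,255))
    else:
        m=cv2.inRange(h,(0,130,60),(8,255,255))|cv2.inRange(h,(170,130,60),(180,255,255))|cv2.inRange(h,(0,0,40),(180,45,218))
    m=cv2.morphologyEx(m,cv2.MORPH_OPEN,np.ones((7,7))); m=cv2.morphologyEx(m,cv2.MORPH_CLOSE,np.ones((31,31)))
    n,l,s,c=cv2.connectedComponentsWithStats(m); i=1+np.argmax(s[1:,4])
    (a,b),(w,hh),_=q=cv2.minAreaRect(np.argwhere(l==i)[:,::-1].astype(np.float32))
    bx=cv2.boxPoints(q); e=bx[1]-bx[0]; f=bx[2]-bx[1]; e=e if np.hypot(*e)>np.hypot(*f) else f
    yaw=np.degrees(np.arctan2(e[0],e[1]))
    print(kind,"centre",np.round([X0+b/S,Y0+a/S],4),"size mm",round(w/S*1e3,1),round(hh/S*1e3,1),"long yaw",round(yaw%180,1))
    return m
if __name__=="__main__":
    im=cv2.imread(sys.argv[1])[:,:,::-1].copy()
    for k in("pliers","tin"):
        m=fit(im,k); cv2.imwrite(f"pics/m_{k}.png",cv2.resize(m,None,fx=.5,fy=.5))
E
python3 fit.py pics/top_f.png
```

```text
pliers centre [ 0.5465 -0.1976] size mm 46.0 118.7 long yaw 148.3
tin centre [ 0.5748 -0.0163] size mm 62.8 59.1 long yaw 65.3
```

View pics/m_pliers.png

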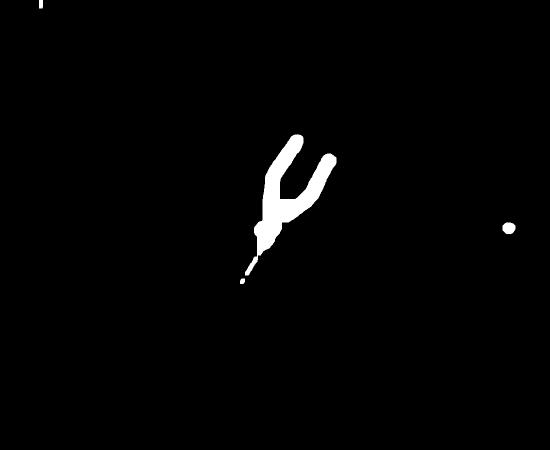

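```bash
python3 - <<'E'
s=open("fit.py").read()
a=s.index("    cx=np"); b=s.index("h=cv2.cvtColor")
s=s[:a]+'''    yy,xx=np.mgrid[0:H,0:W]
    p=pix("top",np.c_[X0+yy.ravel()/S,Y0+xx.ravel()/S,np.full(H*W,z)]).astype(np.float32).reshape(H,W,2)
    r=cv2.remap(im,p,None,cv2.INTER_CUBIC); '''+s[b:]
s=s.replace("(0,0,40),(180,45,218)","(0,0,0),(180,62,235)")
open("fit.py","w").write(s)
E
python3 fit.py pics/top_f.png
```

```text
pliers centre [ 0.7206 -0.2002] size mm 38.0 439.6 long yaw 90.0
tin centre [ 0.5748 -0.0162] size mm 62.6 59.2 long yaw 65.0
```

View pics/m_pliers.png

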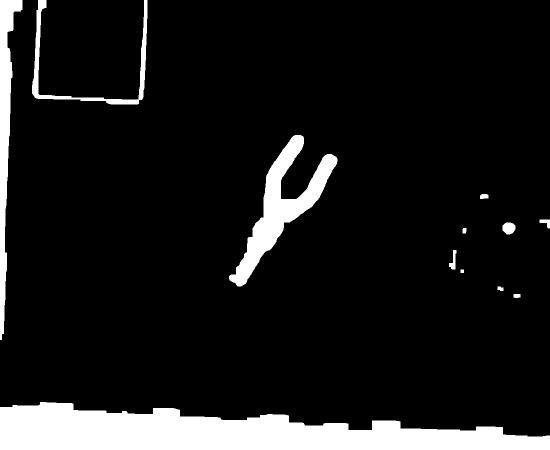

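```bash
python3 - <<'E'
s=open("fit.py").read()
s=s.replace("i=1+np.argmax(s[1:,4])","ok=[j for j in range(1,n) if 1500<s[j,4]<40000 and s[j,2]<450]; i=max(ok,key=lambda j:s[j,4])")
s=s.replace('"size mm"','"centroid",np.round([X0+c[i][1]/S,Y0+c[i][0]/S],4),"size mm"').replace("return m","return (l==i).astype(np.uint8)*255")
open("fit.py","w").write(s)
E
python3 fit.py pics/top_f.png
python3 - <<'E'
from h import *
# silhouette check of the steel joint/axis from moments of the red handles
im=cv2.imread('pics/top_f.png')[:,:,::-1].copy()
P=np.vstack([b[2] for b in blobs(im,(0,150,80),(6,255,255),(370,200,405,245),40)])
w=world("top",P,.012)[:,:2]; print(w.mean(0),w.min(0),w.max(0))
m=cv2.imread("pics/m_tin.png",0); print(cv2.boundingRect(m))
print(world("top",cv2.boxPoints(cv2.minAreaRect(blobs(im,(100,120,60),(122,255,255),(312,162,460,275),120)[0][2].astype(np.float32))),.036))
print(pix("top",[(.574,-.019,.036),(.574,-.019,.002)]))
E
```

```text
pliers centre [ 0.5513 -0.1999] centroid [ 0.5451 -0.1953] size mm 45.9 129.4 long yaw 148.2
tin centre [ 0.5748 -0.0162] centroid [ 0.5745 -0.0183] size mm 62.6 59.2 long yaw 65.0
[ 0.52418283 -0.183014  ] [ 0.4896202 -0.2062346] [ 0.5574597  -0.15320325]
(455, 198, 95, 91)
[[ 0.56031109  0.017957    0.036     ]
 [ 0.61160628 -0.00512473  0.036     ]
 [ 0.58858305 -0.05583018  0.036     ]
 [ 0.5374297  -0.03261515  0.036     ]]
[[336.16378428 208.33359753]
 [335.95131317 209.17267021]]
```

Request:
{"fn": "move_arm", "kwargs": {"series": [6, 1.24, 4.59, 0, 0, 0, 0, 6, 1.24, 4.59, 0, 0, 0, 0, 6, 1.24, 4.59, 0, 0, 0, 0, 6, 1.24, 4.59, 0, 0, 0, 0, 6, 1.24, 4.59, 0, 0, 0, 0], "grip_force": 60}}

```text
time: 41.25
tool_pos: [0.5288, -0.0676, 0.1493]
tcp_rot: [-3.141, -0.004, -0.001]
wrist_force: [-0.1, -0.2, -0.1]
width: 0.7
grip_force: 0.0
```

Request:
{"fn": "move_arm", "kwargs": {"series": [6, 1.24, 4.59, 0, 0, 0, 0, 6, 1.24, 4.59, 0, 0, 0, 0, 6, 1.24, 4.59, 0, 0, 0, 0, 6, 0, 0, 3, 0, 0, 10.6, 6, 0, 0, 3, 0, 0, 10.6]}}

```text
time: 41.88
tool_pos: [0.5665, -0.205, 0.0889]
tcp_rot: [3.087, -0.585, 0.003]
wrist_force: [-0.8, 0.3, -0.4]
width: 0.694
grip_force: 0.0
```

Request:
{"fn": "move_arm", "kwargs": {"series": [6, 0, 0, 1, 0, 0, 10.6, 6, 0, 0, 0, 0, 0, 0, 6, 0, 0, 0, 0, 0, 0, 6, 0, 0, 0, 0, 0, 0]}}

```text
time: 42.38
tool_pos: [0.5663, -0.2045, 0.0803]
tcp_rot: [3.023, -0.855, 0.003]
wrist_force: [0.4, -0.0, -0.2]
width: 0.702
grip_force: 0.0
```

```bash
python3 look.py g|tail -4; python3 fit.py pics/top_g.png
```

```text
tin 256 [336.12 208.16] [ 0.5746 -0.0189] [[0.56, 0.0186], [0.6125, -0.0044], [0.5896, -0.0562], [0.5373, -0.0331]]
handles [(np.int32(58), array([382.59, 221.81]), array([ 0.5291, -0.1682]))]
win [0.4254 0.2745]
42.475 [ 0.566  -0.2045  0.0801] [ 3.0224 -0.8567  0.0025]
pliers centre [ 0.5154 -0.4112] centroid [ 0.4813 -0.4157] size mm 270.8 17.6 long yaw 0.0
tin centre [ 0.5753 -0.0164] centroid [ 0.5745 -0.0182] size mm 62.6 60.0 long yaw 65.3
```

Request:
{"fn": "move_arm", "kwargs": {"series": [6, 0, 0.38, 2, 0, 0, 0, 6, 0, 0, 3, 0, 0, 0, 6, 0, 0, 1.7, 0, 0, 0, 6, 0, 0, 0, 0, 0, 0, 6, 0, 0, 0, 0, 0, 0]}}

```text
time: 43.1
tool_pos: [0.5638, -0.2079, 0.0125]
tcp_rot: [3.022, -0.859, 0.001]
wrist_force: [0.2, -0.0, 0.8]
width: 0.699
grip_force: 0.0
```

Request:
{"fn": "move_arm", "kwargs": {"series": [1.5, 0, 0, 0, 0, 0, 0, 1.5, 0, 0, 0, 0, 0, 0, 1.5, 0, 0, 0, 0, 0, 0, 1.5, 0, 0, 0, 0, 0, 0, 1.5, 0, 0, 0, 0, 0, 0]}}

```text
time: 43.72
tool_pos: [0.5644, -0.208, 0.0134]
tcp_rot: [3.022, -0.859, 0.003]
wrist_force: [0.4, 0.6, 6.3]
width: 0.215
grip_force: 64.2
```

Request:
{"fn": "move_arm", "kwargs": {"series": [1.5, 0, 0, 0, 0, 0, 0, 1.5, 0, 0, 0, 0, 0, 0]}}

```text
time: 43.98
tool_pos: [0.5644, -0.208, 0.0134]
tcp_rot: [3.022, -0.859, 0.003]
wrist_force: [-0.4, 0.4, 5.8]
width: 0.209
grip_force: 64.2
```

Request:
{"fn": "move_arm", "kwargs": {"series": [1.5, 0, 0, -1, 0, 0, 0, 1.5, 0, 0, -3, 0, 0, 0, 1.5, 0, 0, -4, 0, 0, 0, 1.5, 0, 0, 0, 0, 0, -5, 1.5, 0, 0, 0, 0, 0, -8]}}

```text
time: 44.6
tool_pos: [0.5634, -0.2077, 0.0931]
tcp_rot: [3.101, -0.504, 0.001]
wrist_force: [-0.2, 0.4, -1.6]
width: 0.215
grip_force: 63.3
```

Request:
{"fn": "move_arm", "kwargs": {"series": [1.5, 0, 0, 0, 0, 0, -10, 1.5, 0, 0, 0, 0, 0, -10, 1.5, 0, 0, 0, 0, 0, -10, 1.5, 0, 0, 0, 0, 0, -10, 1.5, 0, 0, 0, 0, 0, -10]}}

```text
time: 45.22
tool_pos: [0.5627, -0.2074, 0.0919]
tcp_rot: [-3.022, -0.855, 0.002]
wrist_force: [-0.9, 0.4, -1.5]
width: 0.218
grip_force: 63.3
```

Request:
{"fn": "move_arm", "kwargs": {"series": [1.5, 0, 0, 0, 0, 0, -10, 1.5, 0, 0, 0, 0, 0, -10, 1.5, 0, 0, 0, 0, 0, -10, 1.5, 0, 0, 0, 0, 0, -10, 1.5, 0, 0, 0, 0, 0, -8]}}

```text
time: 45.85
tool_pos: [0.5627, -0.2074, 0.0919]
tcp_rot: [-2.414, -2.009, 0.001]
wrist_force: [-0.4, 0.5, -0.7]
width: 0.213
grip_force: 63.3
```

Request:
{"fn": "move_arm", "kwargs": {"series": [1.5, 0, 0, 0, 0, 0, -5, 1.5, 0, 0, 0, 0, 0, -2.5, 1.5, 0, 0, 0, 0, 0, 0, 1.5, 0, 0, 0, 0, 0, 0]}}

```text
time: 46.35
tool_pos: [0.5631, -0.2075, 0.092]
tcp_rot: [-2.283, -2.157, 0.0]
wrist_force: [0.2, -0.3, -0.6]
width: 0.215
grip_force: 63.3
```

Request:
{"fn": "move_arm", "kwargs": {"series": [1.5, 2.3, 3, 0, 0, 0, 0, 1.5, 2.3, 3, 0, 0, 0, 0, 1.5, 2.3, 3, 0, 0, 0, 0, 1.5, 0, 0, 0, 0, 0, 0, 1.5, 0, 0, 0, 0, 0, 0]}}

```text
time: 46.98
tool_pos: [0.6565, -0.1437, 0.0917]
tcp_rot: [-2.282, -2.158, 0.002]
wrist_force: [-0.5, -0.0, -0.6]
width: 0.213
grip_force: 58.9
```

Run:
```python
from h import *
im=read_camera("scene")[:,:,::-1]; cv2.imwrite("pics/s2.png",cv2.resize(im[100:290,170:400],None,fx=3,fy=3))
s=read_state(); r=s["tcp_rot"]; print(s["tool_pos"],r,np.degrees(2*np.arctan2(r[1],r[0])))
```

```text
[ 0.65611115 -0.14405339  0.09168665] [-2.28271216e+00 -2.15694692e+00  1.61602717e-03] -273.2452450675299
```

View pics/s2.png

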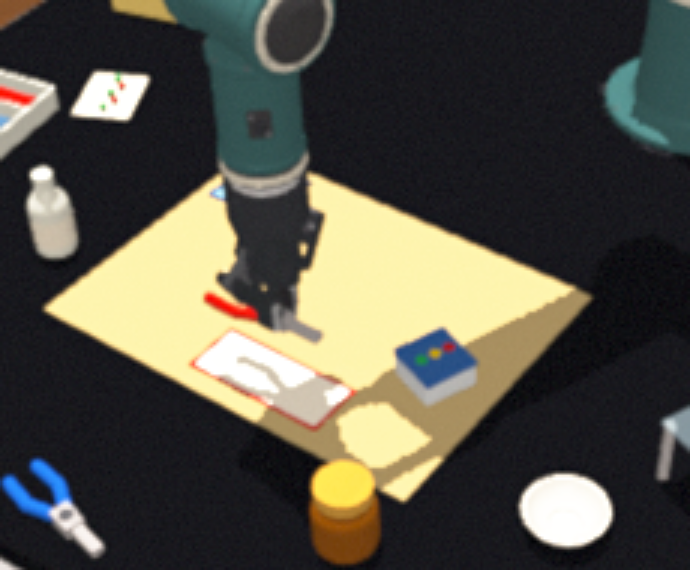

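Request:
{"fn": "move_arm", "kwargs": {"series": [1.5, 0, 0.25, 3, 0, 0, 0, 1.5, 0, 0, 3, 0, 0, 0, 1.5, 0, 0, 1.3, 0, 0, 0, 1.5, 0, 0, 0.3, 0, 0, 0, 1.5, 0, 0, 0, 0, 0, 0]}}

```text
time: 47.65
tool_pos: [0.6601, -0.1444, 0.017]
tcp_rot: [2.283, 2.157, 0.001]
wrist_force: [0.1, 0.1, -1.7]
width: 0.209
grip_force: 58.9
```

Request:
{"fn": "move_arm", "kwargs": {"series": [1.5, 0, 0, 0.15, 0, 0, 0, 1.5, 0, 0, 0, 0, 0, 0]}}

```text
time: 47.9
tool_pos: [0.6602, -0.1441, 0.0156]
tcp_rot: [2.282, 2.157, 0.001]
wrist_force: [-0.8, 0.4, -1.0]
width: 0.211
grip_force: 58.9
```

Run:
```python
from h import *
s=read_state(); print(s["tool_pos"],s["wrist_force"],s["width"],s["torque"])
```

```text
[ 0.66022039 -0.14405106  0.01558009] [-0.76364683  0.37873378 -0.97255334] 0.2111356421243176 [ 0.03089683  0.01096024 -0.01277063]
```

Request:
{"fn": "move_arm", "kwargs": {"series": [1.5, 0, -0.1, 0.1, 0, 0, 0, 1.5, 0, 0, 0, 0, 0, 0]}}

```text
time: 48.15
tool_pos: [0.6585, -0.1438, 0.0137]
tcp_rot: [-2.283, -2.158, 0.0]
wrist_force: [0.1, 0.6, -1.3]
width: 0.211
grip_force: 58.9
```

Request:
{"fn": "move_arm", "kwargs": {"series": [1.5, 0, 0, 0.1, 0, 0, 0, 1.5, 0, 0, 0, 0, 0, 0]}}

```text
time: 48.4
tool_pos: [0.6586, -0.1438, 0.0134]
tcp_rot: [-2.283, -2.158, 0.0]
wrist_force: [-3.5, 0.1, 4.3]
width: 0.213
grip_force: 59.6
```

Request:
{"fn": "move_arm", "kwargs": {"series": [5, 0, 0, 0, 0, 0, 0, 5, 0, 0, 0, 0, 0, 0, 5, 0, 0, 0, 0, 0, 0, 5, 0, 0, -4, 0, 0, 0, 5, 0, 0, -5, 0, 0, 0]}}

```text
time: 49.02
tool_pos: [0.657, -0.1435, 0.1014]
tcp_rot: [-2.281, -2.156, 0.004]
wrist_force: [1.5, 0.3, 0.5]
width: 0.592
grip_force: 0.0
```

Request:
{"fn": "move_arm", "kwargs": {"series": [8.54, 0, 0, -2, 0, 0, 0, 8.54, 4, -3.03, 0, 0, 0, 0, 8.54, 4, -3.03, 0, 0, 0, 0, 8.54, 4, -3.03, 0, 0, 0, 0, 8.54, 0, 0, 0, 0, 0, 7.25]}}

```text
time: 49.65
tool_pos: [0.5713, -0.0163, 0.1212]
tcp_rot: [-2.413, -2.007, 0.004]
wrist_force: [0.3, -0.3, 0.3]
width: 1.003
grip_force: 0.0
```

Request:
{"fn": "move_arm", "kwargs": {"series": [8.54, 0, 0, 0, 0, 0, 7.25, 8.54, 0, 0, 0, 0, 0, 7.25, 8.54, 0, 0, 0, 0, 0, 0, 8.54, 0, 0, 0, 0, 0, 0]}}

```text
time: 50.15
tool_pos: [0.5742, -0.0189, 0.1221]
tcp_rot: [-2.647, -1.691, 0.001]
wrist_force: [1.1, 0.1, -0.2]
width: 0.997
grip_force: 0.0
```

```bash
python3 look.py h|tail -4; python3 -c "
from h import *
im=cv2.imread('pics/top_h.png'); cv2.imwrite('pics/c5.png',cv2.resize(im[155:285,300:470],None,fx=4.4,fy=4.4,interpolation=2))"
```

```text
brass car 77 [205.5 241.6] 6.4 pos [0.4755 0.3932] R 0.015202993862997236 ang rel win 205.90341830018062
handles [(np.int32(57), array([387.67, 187.37]), array([ 0.6407, -0.1882])), (np.int32(49), array([387.73, 178.59]), array([ 0.6694, -0.1893]))]
win [0.4254 0.2745]
50.25 [ 0.5744 -0.019   0.1223] [-2.6479 -1.69    0.0006]
```

View pics/c5.png

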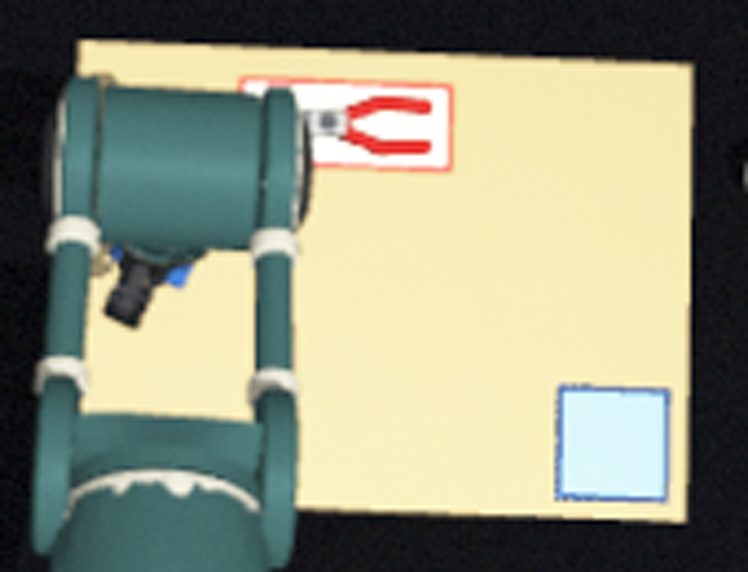

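Request:
{"fn": "move_arm", "kwargs": {"series": [8.54, 0, 0, 4, 0, 0, 0, 8.54, 0, 0, 4, 0, 0, 0, 8.54, 0, 0, 1.9, 0, 0, 0, 8.54, 0, 0, 0.5, 0, 0, 0, 8.54, 0, 0, 0, 0, 0, 0]}}

```text
time: 50.88
tool_pos: [0.5754, -0.019, 0.0194]
tcp_rot: [2.649, 1.688, 0.001]
wrist_force: [0.5, -0.2, -0.1]
width: 1.001
grip_force: 0.0
```

Request:
{"fn": "move_arm", "kwargs": {"series": [5.5, 0, 0, 0, 0, 0, 0, 5.5, 0, 0, 0, 0, 0, 0, 5.5, 0, 0, 0, 0, 0, 0, 5.5, 0, 0, 0, 0, 0, 0, 5.5, 0, 0, 0, 0, 0, 0]}}

```text
time: 51.5
tool_pos: [0.5763, -0.0191, 0.0206]
tcp_rot: [2.647, 1.688, 0.004]
wrist_force: [-0.0, 0.9, 6.4]
width: 0.689
grip_force: 66.8
```

Request:
{"fn": "move_arm", "kwargs": {"series": [5.5, 0, 0, -1, 0, 0, 0, 5.5, 0, 0, -3, 0, 0, 0, 5.5, 0, 0, -4, 0, 0, 0, 5.5, 0, 0, 0, 0, 0, 0, 5.5, 0, 0, 0, 0, 0, 0]}}

```text
time: 52.12
tool_pos: [0.5739, -0.0189, 0.0983]
tcp_rot: [-2.649, -1.688, 0.001]
wrist_force: [-0.0, 1.2, -1.6]
width: 0.687
grip_force: 66.2
```

Request:
{"fn": "move_arm", "kwargs": {"series": [5.5, 0, 0, 0, 0, 0, -7.2, 5.5, 0, 0, 0, 0, 0, -7.2, 5.5, 0, 0, 0, 0, 0, -7.3, 5.5, 0, 0, 0, 0, 0, 0, 5.5, -3.78, -1.53, 0, 0, 0, 0]}}

```text
time: 52.75
tool_pos: [0.5571, -0.0546, 0.0975]
tcp_rot: [-2.283, -2.157, 0.0]
wrist_force: [-0.9, -1.0, -0.1]
width: 0.691
grip_force: 66.0
```

Request:
{"fn": "move_arm", "kwargs": {"series": [5.5, -3.78, -1.53, 0, 0, 0, 0, 5.5, -3.78, -1.53, 0, 0, 0, 0, 5.5, -3.78, -1.53, 0, 0, 0, 0, 5.5, -3.78, -1.53, 0, 0, 0, 0, 5.5, -3.78, -1.53, 0, 0, 0, 0]}}

```text
time: 53.38
tool_pos: [0.4686, -0.2408, 0.0976]
tcp_rot: [-2.286, -2.153, 0.001]
wrist_force: [0.3, 0.3, -1.2]
width: 0.686
grip_force: 66.0
```

Request:
{"fn": "move_arm", "kwargs": {"series": [5.5, -3.78, -1.53, 0, 0, 0, 0, 5.5, -3.78, -1.53, 0, 0, 0, 0, 5.5, -3.78, -1.53, 0, 0, 0, 0, 5.5, 0, 0, 0, 0, 0, 0, 5.5, 0, 0, 0, 0, 0, 0]}}

```text
time: 54.0
tool_pos: [0.4171, -0.35, 0.0977]
tcp_rot: [-2.285, -2.153, -0.0]
wrist_force: [0.3, -0.4, -1.4]
width: 0.686
grip_force: 66.0
```

```bash
python3 - <<'E'
from h import *
s=read_state(); r=s["tcp_rot"]; print(s["tool_pos"],s["width"],np.degrees(2*np.arctan2(r[1],r[0]))%360)
E
python3 look.py i|tail -4; python3 fit.py pics/top_i.png
```

```text
[ 0.41710689 -0.3500368   0.09773735] 0.686418065555873 86.59803571621967
tin 155 [442.32 256.35] [ 0.4147 -0.3527] [[0.4445, -0.34], [0.4439, -0.3689], [0.3838, -0.3666], [0.3846, -0.3378]]
handles [(np.int32(65), array([398.8 , 191.23]), array([ 0.6274, -0.224 ])), (np.int32(51), array([398.94, 182.14]), array([ 0.6571, -0.2255]))]
win [0.4254 0.2745]
54.1 [ 0.4176 -0.3496  0.098 ] [-2.2829 -2.1561 -0.0003]
pliers centre [ 0.6432 -0.1912] centroid [ 0.6432 -0.1999] size mm 45.6 130.4 long yaw 90.0
tin centre [ 0.4128 -0.3531] centroid [ 0.4127 -0.3526] size mm 28.8 66.5 long yaw 178.0
```

The pliers have been knocked to about (0.643, −0.191). I place the tin first, then mend that.

Request:
{"fn": "move_arm", "kwargs": {"series": [5.5, -0.1, -0.05, 3, 0, 0, 0, 5.5, 0, 0, 3, 0, 0, 0, 5.5, 0, 0, 1, 0, 0, 0, 5.5, 0, 0, 0.5, 0, 0, 0, 5.5, 0, 0, 0, 0, 0, 0]}}

```text
time: 54.72
tool_pos: [0.4177, -0.3518, 0.0242]
tcp_rot: [2.283, 2.157, 0.0]
wrist_force: [0.1, -0.4, -0.4]
width: 0.69
grip_force: 66.0
```

Request:
{"fn": "move_arm", "kwargs": {"series": [5.5, 0, 0, 0.15, 0, 0, 0, 5.5, 0, 0, 0, 0, 0, 0]}}

```text
time: 54.98
tool_pos: [0.4176, -0.3521, 0.0229]
tcp_rot: [2.283, 2.156, 0.0]
wrist_force: [-1.1, 0.5, -0.4]
width: 0.683
grip_force: 66.0
```

Request:
{"fn": "move_arm", "kwargs": {"series": [5.5, 0, 0, 0.1, 0, 0, 0, 5.5, 0, 0, 0, 0, 0, 0]}}

```text
time: 55.22
tool_pos: [0.4171, -0.3517, 0.0212]
tcp_rot: [2.284, 2.157, 0.0]
wrist_force: [-0.2, 0.8, -1.4]
width: 0.686
grip_force: 66.0
```

Request:
{"fn": "move_arm", "kwargs": {"series": [5.5, 0.1, 0, 0.1, 0, 0, 0, 5.5, 0, 0, 0, 0, 0, 0, 7.5, 0, 0, 0, 0, 0, 0, 7.5, 0, 0, 0, 0, 0, 0, 8.5, 0, 0, 0, 0, 0, 0]}}

```text
time: 55.85
tool_pos: [0.4172, -0.3505, 0.02]
tcp_rot: [-2.284, -2.157, -0.0]
wrist_force: [0.3, -0.1, -0.1]
width: 0.997
grip_force: 0.0
```

Request:
{"fn": "move_arm", "kwargs": {"series": [8.5, 0, 0, -4, 0, 0, 0, 8.5, 0, 0, -5, 0, 0, 0, 8.5, -5, -1, -3, 0, 0, 0, 8.5, -5, -1, 0, 0, 0, 0, 8.5, -5, -1, 0, 0, 0, 0]}}

```text
time: 56.48
tool_pos: [0.3787, -0.5004, 0.1412]
tcp_rot: [2.282, 2.156, -0.0]
wrist_force: [-0.4, 0.5, 0.2]
width: 0.998
grip_force: 0.0
```

```bash
python3 look.py j|tail -4; python3 fit.py pics/top_j.png; python3 -c "
from h import *
im=cv2.imread('pics/top_j.png'); cv2.imwrite('pics/c6.png',cv2.resize(im[155:285,300:470],None,fx=4.4,fy=4.4,interpolation=2))"
```

```text
tin 302 [441.85 255.56] [ 0.4172 -0.3513] [[0.4481, -0.3241], [0.4467, -0.3819], [0.3867, -0.3795], [0.3881, -0.3219]]
handles [(np.int32(65), array([398.8 , 191.23]), array([ 0.6274, -0.224 ])), (np.int32(51), array([398.94, 182.14]), array([ 0.6571, -0.2255]))]
win [0.4254 0.2745]
56.575 [ 0.3775 -0.5035  0.1407] [ 2.2855  2.1511 -0.0029]
pliers centre [ 0.643  -0.1912] centroid [ 0.6433 -0.1999] size mm 45.2 130.4 long yaw 90.0
tin centre [ 0.4168 -0.3512] centroid [ 0.4169 -0.3509] size mm 60.8 60.6 long yaw 87.3
```

View pics/c6.png

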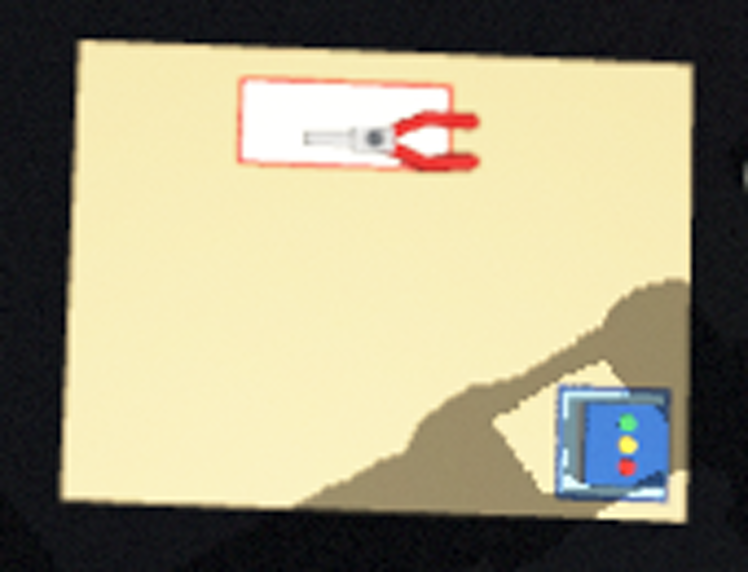

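Run:
```python
from meas import *
a=lambda p:crop(p,4.4,(300,155))
w=world("top",a([(304,137.5),(375,138),(479,121),(479,161)]),.012)[:,:2]; print(w)
m=(w[2]+w[3])/2; v=w[0]-m; print("len",np.hypot(*v),"yaw",np.degrees(np.arctan2(v[1],v[0])),"mid",(w[0]+m)/2)
q=world("top",a([(239,78),(452,86),(451,170),(238,163)]),.002)[:,:2]; print("strip",q.mean(0))
```

```text
[[ 0.6473 -0.127 ]
 [ 0.6459 -0.1796]
 [ 0.6572 -0.2574]
 [ 0.6273 -0.2563]]
len 0.12996423797391193 yaw 87.80496124438918 mid [ 0.6448 -0.1919]
strip [ 0.658 -0.159]
```

Request:
{"fn": "move_arm", "kwargs": {"series": [6, 3.78, 2.77, 0, 0, 0, 0, 6, 3.78, 2.77, 0, 0, 0, 0, 6, 3.78, 2.77, 0, 0, 0, 0, 6, 3.78, 2.77, 0, 0, 0, 0, 6, 3.78, 2.77, 0, 0, 0, 0]}}

```text
time: 57.2
tool_pos: [0.5284, -0.3158, 0.1398]
tcp_rot: [-2.283, -2.157, -0.0]
wrist_force: [1.0, -0.7, 0.8]
width: 0.708
grip_force: 0.0
```

Request:
{"fn": "move_arm", "kwargs": {"series": [6, 3.78, 2.77, 0, 0, 0, 0, 6, 3.78, 2.77, 0, 0, 0, 0, 6, 3.78, 2.77, 0, 0, 0, 0, 6, 3.78, 2.77, 0, 0, 0, 0, 6, 0, 0, 4, 0, 0, -1]}}

```text
time: 57.82
tool_pos: [0.6524, -0.1705, 0.104]
tcp_rot: [2.255, 2.177, 0.009]
wrist_force: [0.3, -0.6, -0.1]
width: 0.704
grip_force: 0.0
```

Request:
{"fn": "move_arm", "kwargs": {"series": [6, 0, 0, 3, 0, 0, 0, 6, 0, 0, 0, 0, 0, 0, 6, 0, 0, 0, 0, 0, 0]}}

```text
time: 58.2
tool_pos: [0.6474, -0.1732, 0.071]
tcp_rot: [2.265, 2.177, 0.001]
wrist_force: [0.1, 0.5, 1.3]
width: 0.704
grip_force: 0.0
```

Request:
{"fn": "move_arm", "kwargs": {"series": [6, -0.43, -0.2, 2, 0, 0, 0, 6, 0, 0, 2.5, 0, 0, 0, 6, 0, 0, 1.35, 0, 0, 0, 6, 0, 0, 0, 0, 0, 0, 6, 0, 0, 0, 0, 0, 0]}}

```text
time: 58.82
tool_pos: [0.6455, -0.1779, 0.0124]
tcp_rot: [2.264, 2.176, 0.001]
wrist_force: [0.0, 0.2, -0.3]
width: 0.699
grip_force: 0.0
```

Request:
{"fn": "move_arm", "kwargs": {"series": [1.5, 0, 0, 0, 0, 0, 0, 1.5, 0, 0, 0, 0, 0, 0, 1.5, 0, 0, 0, 0, 0, 0, 1.5, 0, 0, 0, 0, 0, 0, 1.5, 0, 0, 0, 0, 0, 0]}}

```text
time: 59.45
tool_pos: [0.6456, -0.1777, 0.0127]
tcp_rot: [2.264, 2.176, 0.001]
wrist_force: [-1.0, 0.3, 5.8]
width: 0.213
grip_force: 59.8
```

Request:
{"fn": "move_arm", "kwargs": {"series": [1.5, 0, 0, 0, 0, 0, 0, 1.5, 0, 0, -1, 0, 0, 0, 1.5, 0, 0, -2, 0, 0, 1, 1.5, 0, 0, 0, 0, 0, 0, 1.5, 0, 0, 0, 0, 0, 0]}}

```text
time: 60.08
tool_pos: [0.6449, -0.1776, 0.0421]
tcp_rot: [2.284, 2.157, 0.0]
wrist_force: [-0.4, 0.3, -1.1]
width: 0.213
grip_force: 59.0
```

Run:
```python
from h import *
s=read_state(); r=s["tcp_rot"]; print(s["tool_pos"],s["width"],np.degrees(2*np.arctan2(r[1],r[0]))%360)
```

```text
[ 0.64494525 -0.17759208  0.04206244] 0.21334773908654037 86.72743444471054
```

Request:
{"fn": "move_arm", "kwargs": {"series": [1.5, 1.7, 0.6, 0, 0, 0, 0, 1.5, 1.73, 0.62, 0, 0, 0, 0, 1.5, 0, 0, 1.5, 0, 0, 0, 1.5, 0, 0, 1.1, 0, 0, 0, 1.5, 0, 0, 0, 0, 0, 0]}}

```text
time: 60.7
tool_pos: [0.6579, -0.1439, 0.0138]
tcp_rot: [-2.282, -2.156, 0.002]
wrist_force: [-0.1, 0.3, -1.0]
width: 0.214
grip_force: 65.4
```

Request:
{"fn": "move_arm", "kwargs": {"series": [1.5, 0, 0, 0.15, 0, 0, 0, 1.5, 0, 0, 0, 0, 0, 0]}}

```text
time: 60.95
tool_pos: [0.6585, -0.1443, 0.0138]
tcp_rot: [-2.284, -2.156, 0.001]
wrist_force: [-1.0, 0.1, -0.9]
width: 0.215
grip_force: 65.4
```

Request:
{"fn": "move_arm", "kwargs": {"series": [1.5, 0, 0, 0.15, 0, 0, 0, 1.5, 0, 0, 0, 0, 0, 0]}}

```text
time: 61.2
tool_pos: [0.659, -0.1442, 0.0128]
tcp_rot: [2.284, 2.157, 0.0]
wrist_force: [0.7, -0.1, -1.0]
width: 0.212
grip_force: 65.4
```

Request:
{"fn": "move_arm", "kwargs": {"series": [1.5, 0, 0, 0.1, 0, 0, 0, 1.5, 0, 0, 0, 0, 0, 0]}}

```text
time: 61.45
tool_pos: [0.6591, -0.1441, 0.0128]
tcp_rot: [2.284, 2.157, -0.0]
wrist_force: [-2.1, 0.1, 4.9]
width: 0.218
grip_force: 66.2
```

Request:
{"fn": "move_arm", "kwargs": {"series": [5, 0, 0, 0, 0, 0, 0, 5, 0, 0, 0, 0, 0, 0, 5, 0, 0, 0, 0, 0, 0, 5, 0, 0, -4, 0, 0, 0, 5, 0, 0, -5, 0, 0, 0]}}

```text
time: 62.08
tool_pos: [0.6574, -0.1436, 0.1004]
tcp_rot: [-2.281, -2.155, 0.004]
wrist_force: [0.9, 0.6, 0.4]
width: 0.585
grip_force: 0.0
```

Request:
{"fn": "move_arm", "kwargs": {"series": [5, 0, 0, -5, 0, 0, 0, 5, -4, -4.5, 0, 0, 0, 0, 5, -4, -4.5, 0, 0, 0, 0, 5, -4, -4.5, 0, 0, 0, 0, 5, -4, -4.5, 0, 0, 0, 0]}}

```text
time: 62.7
tool_pos: [0.4686, -0.2944, 0.1518]
tcp_rot: [2.283, 2.157, -0.0]
wrist_force: [-0.5, -1.2, -0.1]
width: 0.585
grip_force: 0.0
```

Request:
{"fn": "move_arm", "kwargs": {"series": [5, -5, -3, 0, 0, 0, 0, 5, -5, -3, 0, 0, 0, 0, 5, -5, -2, 0, 0, 0, 0, 5, -5, -1, 0, 0, 0, 0, 5, 0, 0, 0, 0, 0, 0]}}

```text
time: 63.32
tool_pos: [0.3676, -0.4914, 0.1519]
tcp_rot: [2.287, 2.151, -0.001]
wrist_force: [-0.2, 1.0, -0.1]
width: 0.586
grip_force: 0.0
```

```bash
python3 look.py k; python3 fit.py pics/top_k.png; python3 -c "
from h import *
im=cv2.imread('pics/top_k.png'); cv2.imwrite('pics/c7.png',cv2.resize(im[155:300,140:470],None,fx=2.4,fy=2.4,interpolation=2))
a=im[155:285,340:470]; cv2.imwrite('pics/c8.png',cv2.resize(a,None,fx=4.4,fy=4.4,interpolation=2))"
```

```text
violet car 52 [178.  226.5] 7.2 pos [0.5242 0.4812] R 0.1141250398450598 ang rel win 180.5280288665695
brass car 84 [205.4 241.6] 6.5 pos [0.4755 0.3934] R 0.015380614477620564 ang rel win 205.65541754678486
tin 297 [441.69 255.52] [ 0.4173 -0.3508] [[0.4481, -0.3241], [0.4467, -0.3819], [0.3867, -0.3795], [0.3881, -0.3219]]
handles [(np.int32(54), array([387.83, 187.41]), array([ 0.6405, -0.1887])), (np.int32(49), array([388.24, 178.55]), array([ 0.6695, -0.191 ]))]
win [0.4254 0.2745]
63.425 [ 0.3684 -0.488   0.1512] [-2.2848 -2.1548 -0.0009]
pliers centre [ 0.6563 -0.1576] centroid [ 0.6571 -0.1629] size mm 128.3 42.1 long yaw 88.9
tin centre [ 0.4166 -0.3512] centroid [ 0.4168 -0.3508] size mm 61.0 60.3 long yaw 86.1
```

View pics/c8.png

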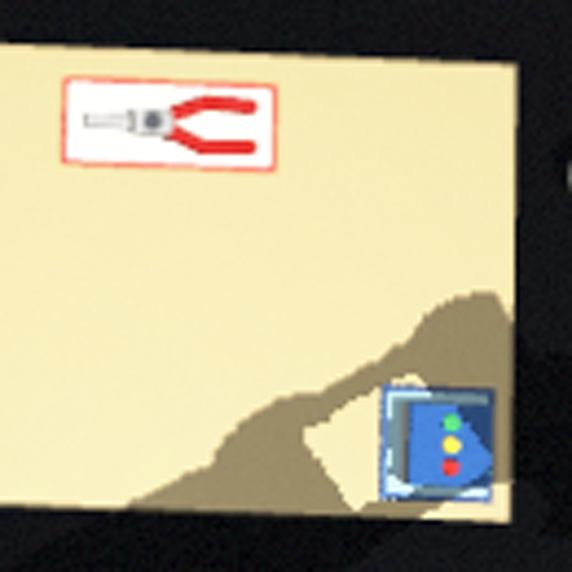

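View pics/c7.png

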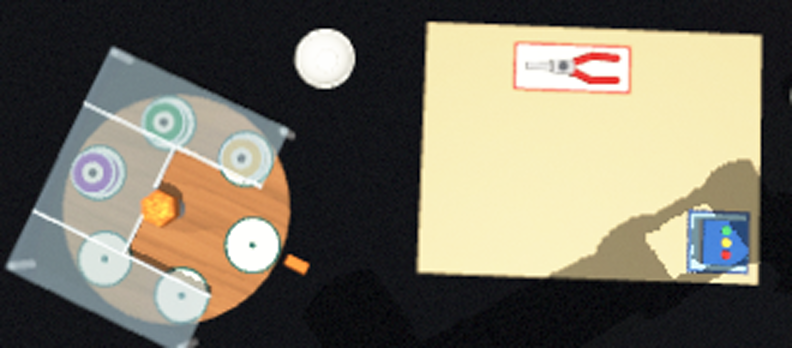

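Pliers are centred in the strip (centre (170,124) against the strip's (170,124)), and the tin is square in the blue square. The three spools are on pads, with an empty pad home in the gap. Handing in.

```bash
python3 -c "
from workcell import *
print(finish_job())"
```

```text
the job is handed in; nothing more can be done
None
```

I handed the job in at about 63 s: the violet, green and brass spools (no copper in this start) stand on their pads with the carousel home and an empty pad in the gap, the red pliers are centred in the white strip (re-laid once after being knocked), and the tin is centred and square in the blue corner square.

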